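Pack up the gauge kit: probes into the canister, cards into the locked rack

TASK

Pack this gauge kit: stand every loose probe upright in the round canister, closely packed in a ring around the middle one together with those already there, all resting flat on its floor. Push each circuit card from the foam stand fully down into a free slot of the rack, and only once all the cards are in, slide the rack's keeper bar fully shut over them. Set things down without dropping them, leave the screwdriver, tape spool and bottle alone.

Things in the scene. Friction and masses are not known exactly. Their poses are not given: they have to be found in the camera images.
- canister: grey round open canister, fixed: outside 140 mm across, inside 130 mm across, rim 56 mm high, inner floor 6 mm above the bench. Origin: centre of its underside, z up. Just wide enough for seven probes: one in the middle and six round it (about 42.5 mm from the middle, 60 degrees apart).
- rack: aluminium card rack, fixed, on the left or right: 200 (its x) by 98 mm, walls 70 high, floor 10 mm above bench. Five slots 36 mm apart along its x; a card's thickness lies along rack x. Slots 2 and 4 (x -36, +36) hold fixed cards of the same make. Slots: black fins at both walls, 7 mm apart, flaring 55 to 67 mm above bench; 86 mm between walls (3 mm play each way). Origin: centre of underside.
- slot_a (a point): free slot 1 of the rack, on the slot's floor at its centre (rack x -72 mm), rack axes
- slot_b (a point): free slot 3, the middle one (rack x 0)
- slot_c (a point): free slot 5 (rack x +72 mm)
- keeper (a joint): keeper bar of the rack, travel in m: 0 open (found within 5 mm of it), 0.024 shut. Slides level towards the rack's -y, 1.5 N friction, no spring, stays where left. Bar 200 mm long (rack x), 16 wide, 84 to 90 mm above bench. Shut, it lies 10 mm over the top edges of seated cards, 4 mm above them; a card not fully down blocks it.
- keeper_knob (a point): top centre of the black knob on the middle of the keeper bar, moving with it: knob 14 mm (rack x) by 12 mm (rack y), 29 mm tall above the bar, its top 119 mm above the bench; rack axes. To be pinched across rack x or pushed.
- stand: black foam stand, fixed: 178 mm long (its x), 90 mm wide (y), 40 mm high, with three grooves across its whole width 46 mm apart (stand x -46, 0, +46 mm), 6 mm wide, floors 6 mm above the bench; each holds a card at most, which may lean a little. Origin: centre of its underside.
- packed1: probe: steel cylinder 40 mm across and 70 mm tall (foot tapers by 3 mm), with a brass connector stem 14 mm across and 30 mm tall on its top centre, to be gripped; 100 mm tall in all, 0.11 to 0.23 kg, foot weighted: centre of mass 15 mm up. Origin: centre of the underside, z up the axis. Already in the canister at the start, in the middle.
- packed2: probe: steel cylinder 40 mm across and 70 mm tall (foot tapers by 3 mm), with a brass connector stem 14 mm across and 30 mm tall on its top centre, to be gripped; 100 mm tall in all, 0.11 to 0.23 kg, foot weighted: centre of mass 15 mm up. Origin: centre of the underside, z up the axis. Already in the canister at the start, beside the wall.
- probe1: probe: steel cylinder 40 mm across and 70 mm tall (foot tapers by 3 mm), with a brass connector stem 14 mm across and 30 mm tall on its top centre, to be gripped; 100 mm tall in all, 0.11 to 0.23 kg, foot weighted: centre of mass 15 mm up. Origin: centre of the underside, z up the axis. Stands loose on the bench at the start. May be absent.
- probe2: probe: steel cylinder 40 mm across and 70 mm tall (foot tapers by 3 mm), with a brass connector stem 14 mm across and 30 mm tall on its top centre, to be gripped; 100 mm tall in all, 0.11 to 0.23 kg, foot weighted: centre of mass 15 mm up. Origin: centre of the underside, z up the axis. Stands loose on the bench at the start. May be absent.
- probe3: probe: steel cylinder 40 mm across and 70 mm tall (foot tapers by 3 mm), with a brass connector stem 14 mm across and 30 mm tall on its top centre, to be gripped; 100 mm tall in all, 0.11 to 0.23 kg, foot weighted: centre of mass 15 mm up. Origin: centre of the underside, z up the axis. Stands loose on the bench at the start. May be absent.
- probe4: probe: steel cylinder 40 mm across and 70 mm tall (foot tapers by 3 mm), with a brass connector stem 14 mm across and 30 mm tall on its top centre, to be gripped; 100 mm tall in all, 0.11 to 0.23 kg, foot weighted: centre of mass 15 mm up. Origin: centre of the underside, z up the axis. Stands loose on the bench at the start. May be absent.
- card1: green circuit card standing on edge: board 4 mm thick (along its x) by 80 mm wide (y) by 70 mm tall (z), with a white grip block 10 mm thick (x), 36 mm wide (y) on its top edge centre, from 68 to 98 mm above the bottom edge; about 80 g. Origin: centre of its bottom edge. Stands upright in a groove of the foam stand at the start. May be absent.
- card2: green circuit card standing on edge: board 4 mm thick (along its x) by 80 mm wide (y) by 70 mm tall (z), with a white grip block 10 mm thick (x), 36 mm wide (y) on its top edge centre, from 68 to 98 mm above the bottom edge; about 80 g. Origin: centre of its bottom edge. Stands upright in a groove of the foam stand at the start. May be absent.
- card3: green circuit card standing on edge: board 4 mm thick (along its x) by 80 mm wide (y) by 70 mm tall (z), with a white grip block 10 mm thick (x), 36 mm wide (y) on its top edge centre, from 68 to 98 mm above the bottom edge; about 80 g. Origin: centre of its bottom edge. Stands upright in a groove of the foam stand at the start. May be absent.
- screwdriver: bystander: yellow screwdriver lying on the bench, 170 mm long, beyond the canister; leave alone
- tape: bystander: yellow tape spool, 76 mm across, 22 mm high; leave alone
- flux: bystander: white bottle, 44 mm across, 100 mm tall; leave alone
- probe5: probe: steel cylinder 40 mm across and 70 mm tall (foot tapers by 3 mm), with a brass connector stem 14 mm across and 30 mm tall on its top centre, to be gripped; 100 mm tall in all, 0.11 to 0.23 kg, foot weighted: centre of mass 15 mm up. Origin: centre of the underside, z up the axis. Stands loose on the bench at the start. May be absent.

How it is judged:
By the outcome, as a careful person would: the job done as asked, in the order asked, and still so for the second after the job is handed in, with the robot touching nothing.
Of probe1, probe2, probe3, probe4, probe5 only 4 to 5 are there at a start; the rules pass over those that are not, and their reading is None.
Of card1, card2, card3 only 2 to 3 are there at a start; the rules pass over those that are not, and their reading is None.
At some moment in a run one of probe1, probe2, probe3, probe4, probe5 may be knocked a few centimetres aside while the robot is not near it.
It also fails if it takes over 210 s, if anything falls off the work surface, if the arm or the gripper's body presses on something with over 40 N, if the wrist force passes 120 N, or if a joint passes its speed limit or range.

ROBOT

A 6-joint arm with a two-finger parallel gripper is mounted at the origin on the work surface. World frame = base frame: x ahead of the robot, y to its left, z up, the work surface at z = 0. Lengths are in mm, angles in degrees, forces in N, time in s.
With the tool pointing down it reaches from about 350 to 975 mm from the base axis. Payload 4.9 kg.
Tool frame: the origin (TCP) lies midway between the tips of the shut fingers; the grasp point (between the pads) lies 19 mm behind it; z points along the fingers, y is the direction in which the jaws open and shut (so a half turn about z gives the same grasp; the last joint's range is limited). The gripper opens to 85 mm and grips with 20 to 120 N. Pads are 22 mm wide; open, the fingers measure 114 mm over their backs; the gripper's body (76 mm by 85 mm) begins 54 mm behind the grasp point. The pads swing forward as they close: fully open they stand 13 mm farther back than shut.
Start: joints at [-81.99, 3.019, 92.412, -0, 84.569, -6.818], TCP at [159.946, -604.168, 231.304] pointing down, gripper open.
Joint ranges: [-172.51, 172.51], [-57.92, 126.97], [3.15, 148.05], [-58.71, 238.71], [5.1, 150.11], [-179.66, 179.66]. Speed limits (degrees/s): [147.25, 147.25, 180, 180, 180, 180].

INTERFACE

Orientations are given as [roll, pitch, yaw] about the fixed x, y, z axes, in that order (R = Rz(yaw) Ry(pitch) Rx(roll)).
In Python, from cell import status, optics, manip gives the robot as it stands.
- The arm moves only by the tool send_rows, never from a script. Its argument "targets" is a list that holds one entry, the list of rows, each a list of 4 numbers: the shift along the tool's x, y, z in mm, then the turn about the tool's z in degrees. In form: [[[x, y, z, spin], ...]]. A call has 1 to 5 rows; each row is the pose to reach, as a shift and turn from the pose measured when the call began, along the tool's axes at that moment; what a row does not reach only later rows make up. A row lasts 1/8 s, in which the tool goes at most 62.5 mm and 10.7 degrees, less where a joint would pass 70% of its speed; a pose out of reach is approached as far as the arm can. A call with a gripper value outside its range is refused whole. "fingers" is the opening, from -1 (shut) to 1 (fully open), set as the call begins (left out, the last holds). The fingers move at their own pace and stop on an object; the grip force is fixed at half the most. Time passes only in rows, so rows that repeat a pose let the fingers close. It gives the time, the measured TCP pose, the force and the opening at its end, in the units of the state.
- status.sense(): the state, without advancing time (a new reading comes with each control period).
- optics.snapshot(name): name is "scene" or "top" or "wrist"; returns a dict with "color" (420x560x3 uint8, red, green, blue), "fx", "fy", "cx", "cy" (pixels), "view" (4x4, takes a point from world to camera coordinates). Camera axes: x right, y up, looking along -z (the intrinsics and any distortion apply to the point x, -y, -z); pixel columns grow to the right and rows downward; lengths in mm; the calibration is good to about 2 mm. A picture is of the moment at which its call begins. There is no depth.
- manip.job_done(): hands the job in, once; it reports no verdict.
The state is a dict: "time": time; "joints": joint angles; "joint_vel": joint speeds; "joint_torque": joint torques, N m; "eef_pos": TCP position; "tcp_rot": TCP orientation; "wrist_force": force on the tool from outside, world axes, zero at the start; "moment": the same for the moment, N m; "width": finger opening in mm.
Only numpy, scipy, OpenCV 4.12 (cv2) and the standard library are available. Lean on these libraries where they do the work, as an engineer would, in place of code of your own. Each camera call takes 0.05 s, during which the arm holds its last target.

## Working session

There is one attempt and no reset: what is moved stays moved. The work goes in short steps, Python scripts to look and compute and a tool call to move; the robot and the scene stay as the last step left them, time stands still between calls to the robot, and variables do not carry over. Pictures are saved under pics/ and viewed, and the job is handed in when it is done.

Besides the shell and the picture viewer there is one more tool, called after "Request:" as name(argument=value, ...) on one line, values as JSON. send_rows: Moves the arm, as the interface text tells. Its arguments: {"type":"object","properties":{"targets":{"type":"array","items":{"type":"array","items":{"type":"array","items":{"type":"number"}}}},"fingers":{"type":"number"}},"required":["targets"]}

```bash
ls -la; mkdir -p pics
python3 - <<'E'
from cell import status, optics, manip
import cv2
print(status.sense())
for n in ["scene","top","wrist"]:
    s=optics.snapshot(n); cv2.imwrite(f"pics/{n}0.png",s["color"][:,:,::-1])
    print(n,{k:v for k,v in s.items() if k!="color"})
E
```

```text
total 12
drwxr-xr-x  3 agent agent 4096 Dec  6 13:52 .
drwxr-xr-x 23 root  root  4096 Dec  6 13:52 ..
drwxr-xr-x  2 agent agent 4096 Dec  6 13:52 pics
{'time': 0.0, 'joints': array([-8.19902633e+01,  3.05658267e+00,  9.24922087e+01,  5.24294175e-04,
        8.45688281e+01, -6.81932775e+00]), 'joint_vel': array([ 0.02437268,  0.05756025,  0.04993009,  0.02349188, -0.04464607,
       -0.02888875]), 'joint_torque': array([-5.10326718e-04, -3.93686235e+01, -3.70174706e+01, -1.32787613e-04,
        7.07163315e-03, -8.78180089e-06]), 'eef_pos': array([ 159.86353788, -603.56389201,  230.06912136]), 'tcp_rot': array([-1.79883275e+02, -1.44841432e-02,  1.48289996e+01]), 'wrist_force': array([ 0.02800191, -0.21314669, -0.12492976]), 'moment': array([-0.0007104 , -0.00722898, -0.02920285]), 'width': 85.31131459020497}
scene {'fx': 514.350610438227, 'fy': 514.350610438227, 'cx': 281.9936453557826, 'cy': 208.98668661211448, 'view': array([[-5.87552561e-01,  8.08933193e-01,  2.02256643e-02,
         2.87274444e+02],
       [-5.80933926e-01, -4.39085819e-01,  6.85360793e-01,
         2.57489219e+02
[... 391 characters left out ...]
585e-01, -5.85787726e-03,  1.90020818e-01,
        -5.58319786e+02],
       [-1.89995123e-01,  4.67367981e-03,  9.81773910e-01,
        -1.15342175e+03],
       [ 0.00000000e+00,  0.00000000e+00,  0.00000000e+00,
         1.00000000e+00]])}
wrist {'fx': 352.18322558909966, 'fy': 352.18322558909966, 'cx': 285.1367752054789, 'cy': 211.43530401555464, 'view': array([[ 2.55411076e-01, -9.66827296e-01, -3.18791908e-03,
        -6.24743816e+02],
       [ 9.19341673e-01,  2.43884653e-01, -3.08757453e-01,
         3.99144525e+01],
       [ 2.99292618e-01,  7.59292866e-02,  9.51135465e-01,
        -3.80128818e+02],
       [ 0.00000000e+00,  0.00000000e+00,  0.00000000e+00,
         1.00000000e+00]])}
```

View pics/scene0.png

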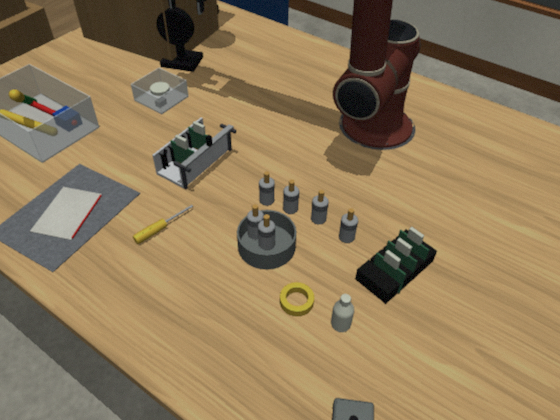

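View pics/top0.png

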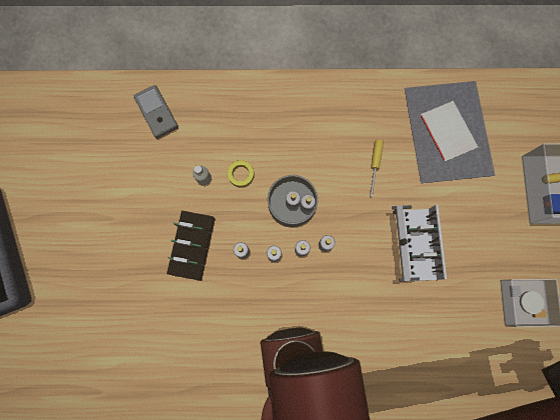

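View pics/wrist0.png

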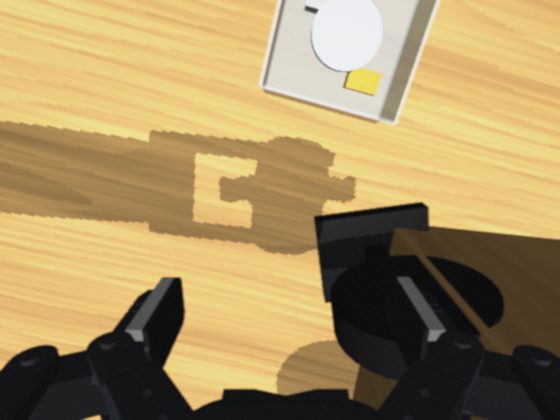

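The scene view shows 4 loose probes in a row near (267..348, 188..227) and 3 cards in the stand at about (397,262). The canister is at (267,240) and holds two probes. In the top view the rack is on the right (420,243), with its keeper knob at (403,242). I'll enlarge the top view to measure.

```bash
cat > h.py <<'E'
from cell import status, optics, manip
import numpy as np, cv2
from scipy.spatial.transform import Rotation as R
def snap(n,f=None,crop=None,sc=1):
    s=optics.snapshot(n)
    if f: save(s,f,crop,sc)
    return s
def save(s,f,crop=None,sc=1):
    im=s["color"][:,:,::-1]
    if crop: x0,y0,x1,y1=crop; im=im[y0:y1,x0:x1]
    im=cv2.resize(im,None,fx=sc,fy=sc,interpolation=cv2.INTER_CUBIC)
    cv2.imwrite("pics/"+f,im)
def proj(s,P):
    P=np.atleast_2d(P).astype(float); c=P@s["view"][:3,:3].T+s["view"][:3,3]
    return np.c_[s["fx"]*c[:,0]/-c[:,2]+s["cx"], s["fy"]*-c[:,1]/-c[:,2]+s["cy"]]
def back(s,u,v,z):
    V=s["view"]; d=np.array([(u-s["cx"])/s["fx"],-(v-s["cy"])/s["fy"],-1.])
    o=-V[:3,:3].T@V[:3,3]; w=V[:3,:3].T@d
    return o+w*(z-o[2])/w[2]
def delta(pos,yaw=None,st=None):
    """tool-frame shift and spin to reach pos(world TCP), tool down with tool-x yaw in the tcp_rot yaw sense"""
    st=st or status.sense(); M=R.from_euler('xyz',st["tcp_rot"],degrees=True).as_matrix()
    d=M.T@(np.array(pos)-st["eef_pos"])
    sp=0 if yaw is None else -(yaw-st["tcp_rot"][2])  # tool z down
    sp=(sp+180)%360-180
    return np.round(d,1),round(sp,1)
E
python3 - <<'E'
from h import *
s=snap("top"); import pickle; pickle.dump(s,open("top0.pkl","wb"))
save(s,"t1.png",(150,150,350,290),4); save(s,"t2.png",(380,190,460,295),7)
save(s,"t3.png",(155,200,225,290),8)
for n,(u,v,z) in dict(can=(292,200,56),p1=(240,247,100),p2=(274.5,250,100),p3=(303,245,100),p4=(327.5,239,100),knob=(403,242,119),st=(191,245,40)).items(): print(n,back(s,u,v,z).round(0))
E
```

```text
can [579.  20.  56.]
p1 [446. 158. 100.]
p2 [438.  68. 100.]
p3 [450.  -6. 100.]
p4 [466. -70. 100.]
knob [ 454. -261.  119.]
st [459. 297.  40.]
```

View pics/t1.png

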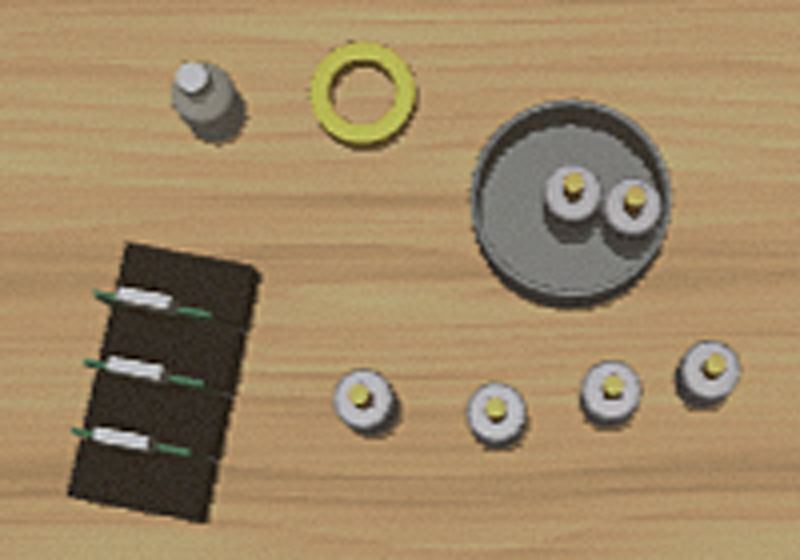

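View pics/t2.png

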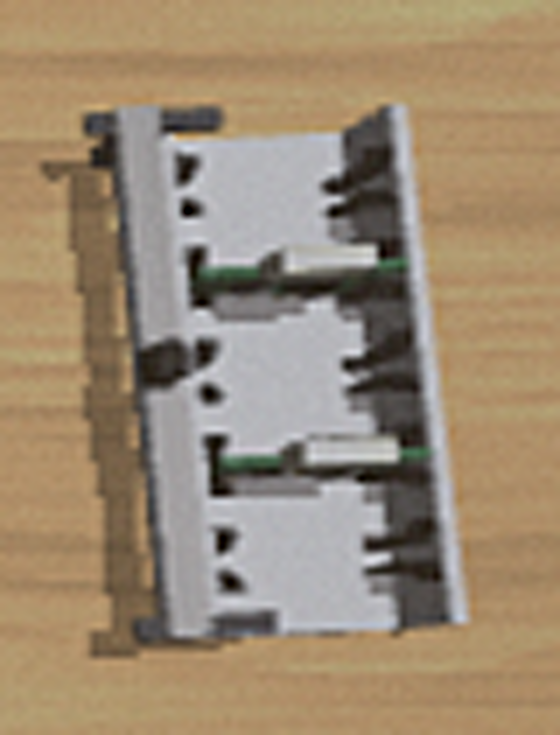

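View pics/t3.png

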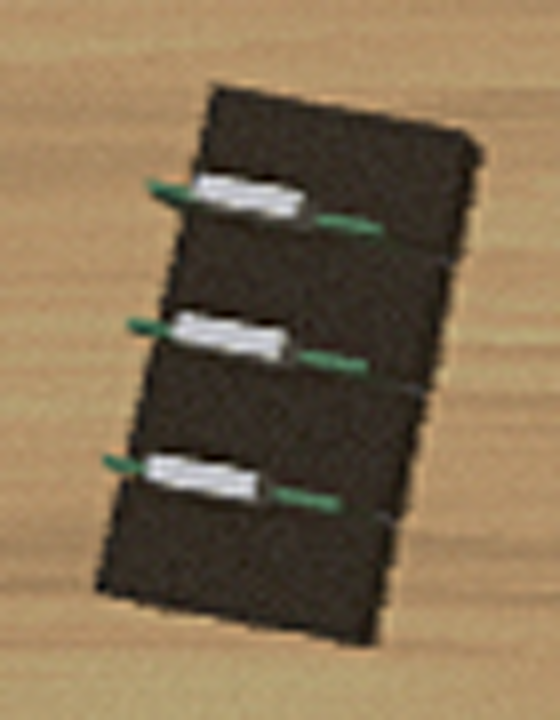

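Run:
```python
from h import *
s=snap("wrist");st=status.sense()
V=s["view"];M=R.from_euler('xyz',st["tcp_rot"],degrees=True).as_matrix()
o=-V[:3,:3].T@V[:3,3]
print("cam in tool",M.T@(o-st["eef_pos"]));print("axes in tool x,y,z(back)\n",(V[:3,:3]@M).round(3))
print(delta([390,280,260],78))
print(delta([400,30,330],78))
```

```text
cam in tool [  79.0322336     1.24070011 -141.50313834]
axes in tool x,y,z(back)
 [[-0.001  1.     0.002]
 [ 0.951  0.     0.309]
 [ 0.309  0.002 -0.951]]
(array([ 448.7, -795.6,  -28.5]), np.float64(-63.2))
(array([ 394.3, -551.4,  -98.7]), np.float64(-63.2))
```

Run:
```python
from h import *
print(delta([460,-323,240],95))
```

```text
(array([ 362. , -194.7,   -9.1]), np.float64(-80.2))
```

Request:
send_rows(targets=[[[60,-33,-2,-10],[120,-65,-4,-20],[180,-97,-6,-30],[240,-130,-8,-40],[300,-162,-9,-50]]])

```text
time: 0.88
eef_pos: [388.7, -388.6, 239.6]
tcp_rot: [180.0, -0.0, 65.1]
wrist_force: [0.8, 0.1, -0.7]
width: 85.3
```

Run:
```python
from h import *
print(delta([460,-323,240],95), status.sense()["tcp_rot"],status.sense()["eef_pos"])
```

```text
(array([89.5, 37.2, -0.4]), np.float64(-29.9)) [ 1.79994528e+02 -3.36032080e-02  6.51407367e+01] [ 388.65966738 -388.56897482  239.58234906]
```

Request:
send_rows(targets=[[[30,13,0,-10],[60,25,0,-20],[89.5,37.2,0,-29.9],[89.5,37.2,0,-29.9],[89.5,37.2,0,-29.9]]])

```text
time: 1.5
eef_pos: [459.7, -323.2, 239.4]
tcp_rot: [-180.0, -0.0, 95.0]
wrist_force: [0.2, 0.4, 0.3]
width: 85.2
```

Run:
```python
from h import *
import pickle
s=snap("wrist","w1.png"); pickle.dump(s,open("w1.pkl","wb"))
```

```text
(no output)
```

View pics/w1.png

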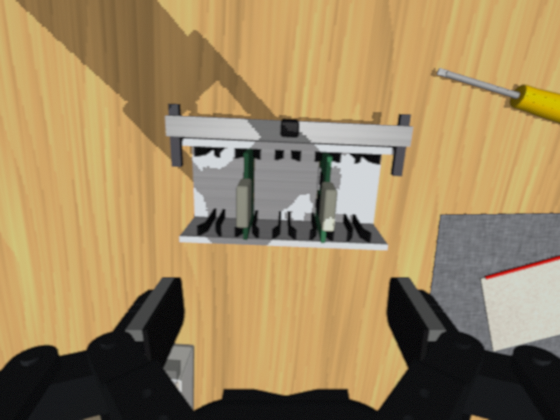

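Run:
```python
from h import *
import pickle
s=pickle.load(open("w1.pkl","rb")); save(s,"w1z.png",(155,95,425,260),2.9)
```

```text
(no output)
```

View pics/w1z.png

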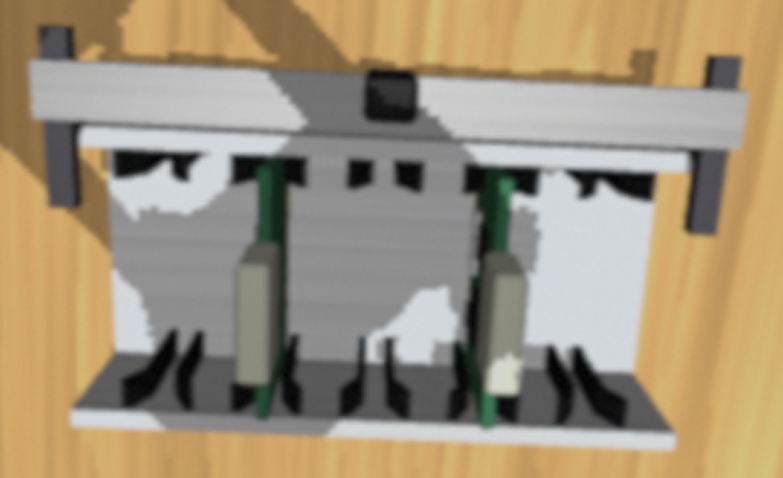

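```bash
cat > fitrack.py <<'E'
from h import *
import pickle
from scipy.optimize import least_squares
s=pickle.load(open("w1.pkl","rb"))
L=[((-100,-49,70),(71,426)),((100,-49,70),(674,448)),((-100,43,70),(78,149)),((100,43,70),(690,172)),
((-41,18,108),(237,262)),((-31,18,108),(268,263)),((-41,-18,108),(235,382)),((-31,-18,108),(266,385)),
((31,18,108),(492,274)),((41,18,108),(525,276)),((41,-18,108),(520,395)),((31,-18,108),(487,393))]
B=[((-100,8,90),(30,60)),((100,8,90),(748,92)),((100,-8,90),(743,149)),((-100,-8,90),(31,117)),((-7,6,119),(366,70)),((7,6,119),(417,72)),((7,-6,119),(416,115)),((-7,-6,119),(367,113))]
px=lambda a:np.array(a)/2.9+[155,95]
def f(p,full=0):
    c,n=np.cos(p[2]),np.sin(p[2]);r=[]
    for l,by in((L,0),(B,p[3])):
        P=np.array([q for q,_ in l],float);P[:,1]+=by
        W=np.c_[p[0]+c*P[:,0]-n*P[:,1],p[1]+n*P[:,0]+c*P[:,1],P[:,2]]
        r.append(proj(s,W)-[px(m) for _,m in l])
    r=np.vstack(r); return r if full else r.ravel()
q=least_squares(f,[460,-323,.08,62],loss="soft_l1"); print(q.x[:2],np.degrees(q.x[2]),q.x[3]); print(f(q.x,1).round(1).tolist())
E
python3 fitrack.py
```

```text
[ 460.95940946 -331.38299006] 2.575029498394953 63.9432942220782
[[-0.3, -0.1], [0.2, 0.3], [-8.1, -1.8], [8.3, -0.2], [-1.3, 0.0], [0.6, 0.2], [-0.5, 1.0], [0.9, 0.5], [1.0, -0.4], [2.1, -0.6], [0.0, 0.4], [-0.6, 0.6], [-1.2, -4.6], [1.2, -5.0], [-0.1, -4.5], [-0.3, -3.8], [-0.9, 1.7], [0.9, 1.9], [0.3, 3.9], [-1.9, 3.8]]
```

```bash
cat >> fitrack.py <<'E'
print("---")
mask=np.ones((20,2));mask[2:4,0]=0;mask[12:16]=0
q=least_squares(lambda p:(f(p,1)*mask).ravel(),[460,-323,.08,62],loss="soft_l1");print("knob only",q.x[:2],np.degrees(q.x[2]),q.x[3]); print(f(q.x,1).round(1).tolist())
mask=np.ones((20,2));mask[2:4,0]=0;mask[16:]=0
q=least_squares(lambda p:(f(p,1)*mask).ravel(),[460,-323,.08,62],loss="soft_l1");print("bar only",q.x[:2],np.degrees(q.x[2]),q.x[3]); print(f(q.x,1).round(1).tolist())
E
python3 fitrack.py
```

```text
[ 460.95940946 -331.38299006] 2.575029498394953 63.9432942220782
[[-0.3, -0.1], [0.2, 0.3], [-8.1, -1.8], [8.3, -0.2], [-1.3, 0.0], [0.6, 0.2], [-0.5, 1.0], [0.9, 0.5], [1.0, -0.4], [2.1, -0.6], [0.0, 0.4], [-0.6, 0.6], [-1.2, -4.6], [1.2, -5.0], [-0.1, -4.5], [-0.3, -3.8], [-0.9, 1.7], [0.9, 1.9], [0.3, 3.9], [-1.9, 3.8]]
---
knob only [ 460.90137733 -331.37143314] 2.618046236004938 65.91112568550659
[[-0.4, -0.1], [0.2, 0.2], [-8.2, -1.7], [8.2, -0.3], [-1.4, 0.1], [0.5, 0.2], [-0.6, 1.0], [0.8, 0.5], [0.9, -0.5], [2.0, -0.7], [-0.0, 0.4], [-0.6, 0.6], [-1.5, -7.1], [1.5, -7.6], [0.2, -7.0], [-0.5, -6.2], [-1.0, -1.1], [0.9, -1.0], [0.3, 1.1], [-1.9, 1.0]]
bar only [ 460.93349941 -331.35808344] 2.525510825609766 60.380068593532265
[[-0.4, -0.2], [0.1, 0.4], [-8.1, -1.9], [8.3, -0.2], [-1.3, -0.0], [0.6, 0.1], [-0.6, 1.0], [0.8, 0.4], [1.0, -0.4], [2.1, -0.6], [-0.0, 0.4], [-0.6, 0.6], [-0.9, -0.1], [0.6, -0.3], [-0.7, 0.0], [0.0, 0.6], [-1.0, 6.8], [0.6, 6.9], [0.1, 8.8], [-2.0, 8.7]]
```

Run:
```python
from h import *
print(delta([510,30,300],88))
```

```text
(array([347.9,  80.7, -60.4]), np.float64(6.9))
```

Request:
send_rows(targets=[[[58,14,-10,1],[116,27,-20,2],[174,41,-30,3],[232,54,-40,4],[290,67,-50,5.5]]])

```text
time: 2.17
eef_pos: [501.1, -28.0, 290.1]
tcp_rot: [180.0, 0.0, 89.2]
wrist_force: [0.5, -0.1, -0.2]
width: 85.7
```

Request:
send_rows(targets=[[[50,10,-10,1.5],[58,13,-10,1.5],[58,13,-10,1.5],[58,13,-10,1.5]]])

```text
time: 2.68
eef_pos: [514.6, 28.2, 299.5]
tcp_rot: [-180.0, 0.0, 87.6]
wrist_force: [-0.2, 0.2, 0.3]
width: 85.5
```

Run:
```python
from h import *
import pickle
s=snap("wrist","w2.png"); pickle.dump(s,open("w2.pkl","wb"));save(s,"w2.png",None,1.42)
```

```text
(no output)
```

View pics/w2.png

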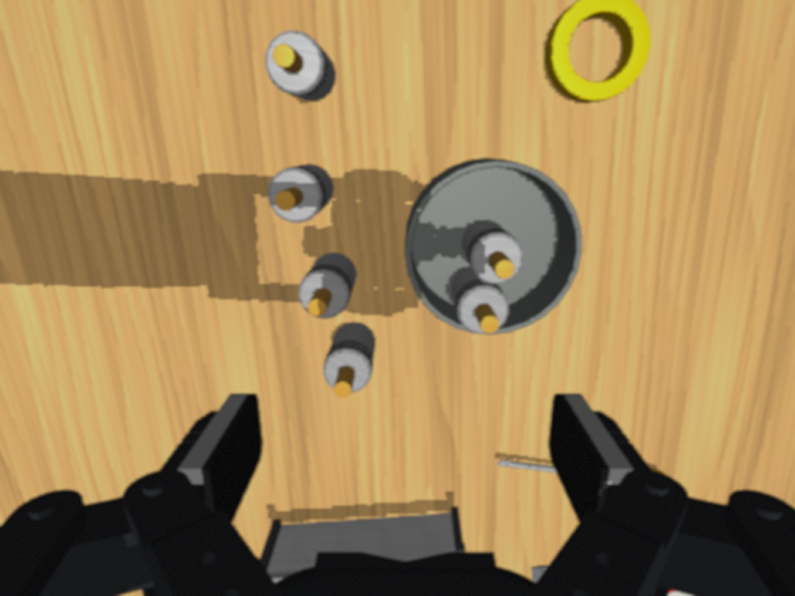

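Run:
```python
from h import *
import pickle
s=pickle.load(open("w2.pkl","rb"))
save(s,"w2a.png",(275,100,420,245),5); save(s,"w2b.png",(180,10,270,285),2.1)
for n,(u,v,z) in dict(p1=(284,55,100),p2=(286,199,100),p3=(316,306,100),p4=(343,388,100),k1=(505,268,106),k2=(489,324,106),rL=(405,240,56),rR=(581,240,56),rT=(494,160,56),rB=(500,334,56)).items(): print(n,back(s,u/1.42,v/1.42,z).round(1))
t=pickle.load(open("top0.pkl","rb"))
for n,(u,v,z) in dict(p1=(359,394,100),p2=(496,406,100),p3=(612,386,100),p4=(714,365,100),k1=(573,184,106),k2=(634,196,106)).items(): print("top",n,back(t,150+u/4,150+v/4,z).round(1))
```

```text
p1 [445.1 158.4 100. ]
p2 [436.2  70.7 100. ]
p3 [449.   -5.8 100. ]
p4 [463.1 -72.3 100. ]
k1 [583.2  18.2 106. ]
k2 [572.5 -22.6 106. ]
rL [514.6  30.9  56. ]
rR [651.5  25.1  56. ]
rT [583.1  88.1  56. ]
rB [589.8 -51.   56. ]
top p1 [442.2 158.3 100. ]
top p2 [433.9  69.5 100. ]
top p3 [446.4  -5.8 100. ]
top p4 [459.6 -72.4 100. ]
top k1 [579.5  18.2 106. ]
top k2 [571.1 -21.9 106. ]
```

View pics/w2a.png

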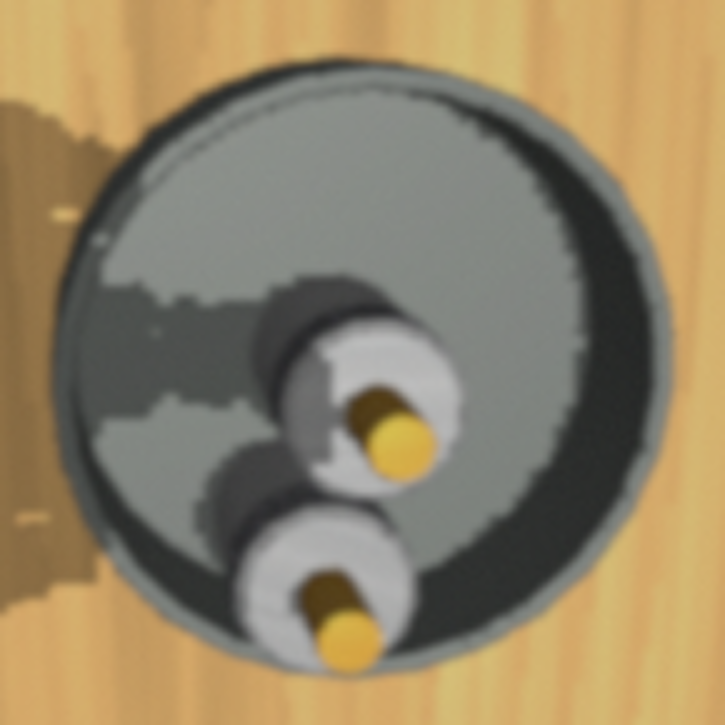

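View pics/w2b.png

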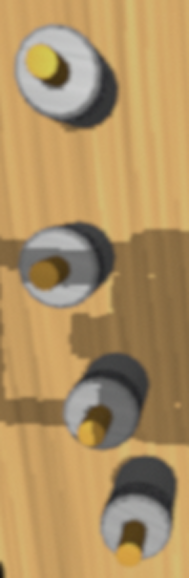

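Run:
```python
from h import *
print(delta([449,-5.8,170],88))
```

```text
(array([-36.7, -64.1, 129.6]), np.float64(-0.4))
```

Request:
send_rows(fingers=0.1, targets=[[[-14,-24,49,0],[-28,-48,98,0],[-36.7,-64.1,129.6,-0.4],[-36.7,-64.1,129.6,-0.4],[-36.7,-64.1,129.6,-0.4]]])

```text
time: 3.35
eef_pos: [450.3, -6.4, 171.8]
tcp_rot: [179.8, 0.0, 87.9]
wrist_force: [0.0, -0.2, 0.6]
width: 46.9
```

Run:
```python
from h import *
import pickle
s=snap("wrist","w3.png",None,1.42); pickle.dump(s,open("w3.pkl","wb")); print(proj(s,[[449,-5.8,100],[449,-5.8,70]])*1.42, status.sense()["eef_pos"])
```

```text
[[401.3344707  317.61522571]
 [401.65159666 297.60070774]] [450.80465819  -6.24800084 172.44386379]
```

View pics/w3.png

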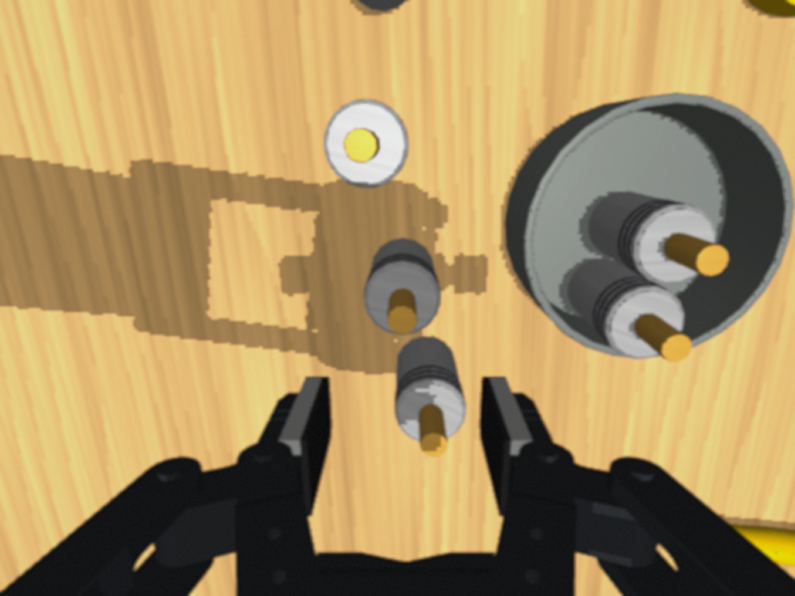

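Run:
```python
from h import *
for i in range(3):
    optics.snapshot("wrist"); print(status.sense()["eef_pos"],status.sense()["tcp_rot"])
print(delta([449,-5.8,75],88))
```

```text
[450.87796226  -6.10772578 172.53168943] [1.79780355e+02 4.77072685e-02 8.79665661e+01]
[450.76282646  -5.97457565 172.36730357] [1.79797580e+02 4.56414587e-02 8.79811371e+01]
[450.50355223  -5.87042678 172.01135586] [1.79828945e+02 4.18687632e-02 8.79908908e+01]
(array([ 0.1, -1.8, 97. ]), np.float64(-0.0))
```

Request:
send_rows(targets=[[[0.1,-1.5,50,0],[0.1,-1.7,85,0],[0.1,-1.7,97,0],[0.1,-1.7,97,0]]])

```text
time: 4.05
eef_pos: [449.4, -5.7, 75.3]
tcp_rot: [179.9, 0.0, 88.0]
wrist_force: [-0.5, 1.1, -0.6]
width: 47.2
```

Request:
send_rows(fingers=-1, targets=[[[0,0,0,0],[0,0,0,0],[0,0,0,0],[0,0,0,0]]])

```text
time: 4.55
eef_pos: [450.3, -5.9, 77.2]
tcp_rot: [179.7, 0.1, 88.0]
wrist_force: [-1.6, 0.3, 5.9]
width: 12.1
```

Run:
```python
from h import *
import pickle
s=snap("wrist","w4.png",None,1.42); pickle.dump(s,open("w4.pkl","wb")); st=status.sense(); print(st["eef_pos"],st["tcp_rot"],st["width"],st["wrist_force"])
p=st["eef_pos"]; print(proj(s,[[p[0],p[1],100]])*1.42)
```

```text
[450.3346816   -5.91847755  77.18706436] [1.79744195e+02 6.47993356e-02 8.80134620e+01] 11.69539953101706 [-2.699515   -1.26994401  6.6645812 ]
[[404.39715707 437.1581154 ]]
```

View pics/w4.png

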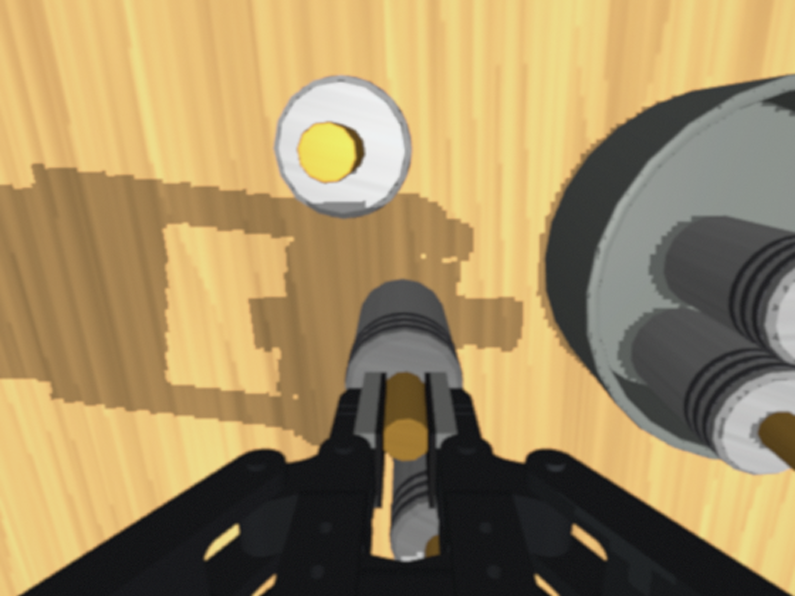

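Run:
```python
from h import *
print(delta([624,29.4,197],88))
```

```text
(array([  41.2,  172.9, -119.1]), np.float64(0.0))
```

Request:
send_rows(targets=[[[0,0,-40,0],[0,0,-90,0],[10,40,-119,0],[25,95,-119,0],[38,150,-119,0]]])

```text
time: 5.22
eef_pos: [603.1, 27.4, 198.1]
tcp_rot: [179.6, 0.1, 88.0]
wrist_force: [0.0, -0.1, -1.2]
width: 11.7
```

Run:
```python
from h import *
print(delta([624,29.4,197],88))
```

```text
(array([ 2.7, 20.8,  1.3]), np.float64(0.0))
```

Request:
send_rows(targets=[[[2,14,1.3,0],[2.7,20.8,1.3,0],[2.7,20.8,1.3,0],[2.7,20.8,1.3,0]]])

```text
time: 5.72
eef_pos: [623.0, 29.2, 197.2]
tcp_rot: [179.6, 0.1, 88.0]
wrist_force: [-0.1, 0.6, -0.5]
width: 11.9
```

Run:
```python
from h import *
import pickle
s=snap("wrist","w5.png",None,1.42); pickle.dump(s,open("w5.pkl","wb")); st=status.sense(); print(st["eef_pos"],st["tcp_rot"],st["width"],st["wrist_force"])
print(proj(s,[[583.2,18.2,106],[572.5,-22.6,106]])*1.42)
```

```text
[623.10359832  29.15982531 197.30595866] [1.79591011e+02 7.76556779e-02 8.79905730e+01] 11.789203087013476 [ 0.53361046  0.78534687 -0.96584843]
[[324.37902904 328.74798562]
 [310.61329599 402.19739098]]
```

View pics/w5.png

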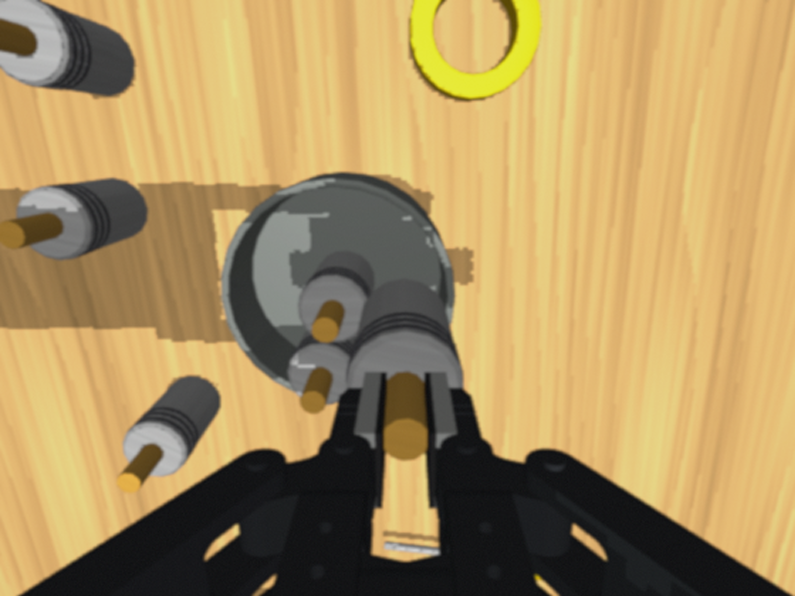

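Run:
```python
from h import *
import pickle
s=pickle.load(open("w5.pkl","rb"))
im=cv2.resize(s["color"][:,:,::-1],None,fx=1.42,fy=1.42,interpolation=cv2.INTER_CUBIC)
a=np.linspace(0,6.283,180)
def circ(c,r,z,col):
    P=proj(s,np.c_[c[0]+r*np.cos(a),c[1]+r*np.sin(a),0*a+z])*1.42
    cv2.polylines(im,[np.round(P*8).astype(int)],True,col,1,cv2.LINE_AA,3)
circ((583.2,18.5),70,56,(0,0,255));circ((583.2,18.5),65,56,(255,0,0))
circ((583.2,18.2),20,76,(0,255,0));circ((572.5,-22.6),20,76,(0,255,0))
cv2.imwrite("pics/w5o.png",cv2.resize(im[150:520,180:520],None,fx=1.6,fy=1.6))
```

```text
(no output)
```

View pics/w5o.png

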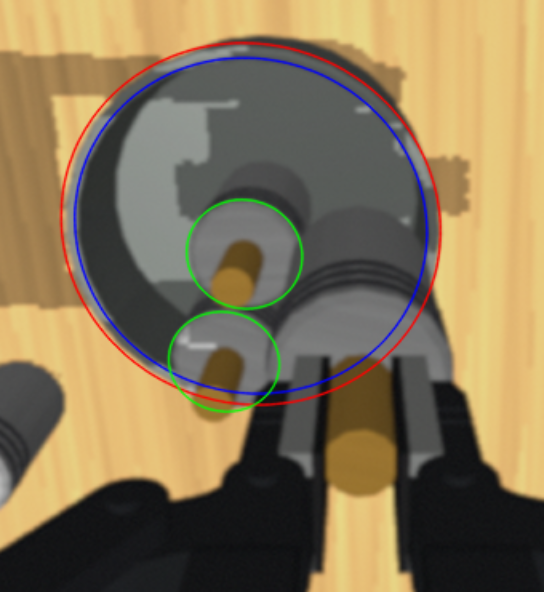

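Request:
send_rows(targets=[[[0.2,1,45,0],[0.2,1,80,0],[0.2,1,100,0],[0.2,1,108,0],[0.2,1,110,0]]])

```text
time: 6.4
eef_pos: [625.4, 29.1, 88.1]
tcp_rot: [179.5, 0.1, 88.0]
wrist_force: [0.9, 0.0, -2.2]
width: 11.6
```

Run:
```python
from h import *
s=snap("wrist","w6.png",None,1.42);st=status.sense(); print(st["eef_pos"],st["tcp_rot"],st["wrist_force"], delta([624.2,29.4,83.2],88))
```

```text
[625.68392902  29.08185481  88.38063973] [1.79480705e+02 8.10921030e-02 8.79888090e+01] [ 0.67236592 -0.43166228 -1.73658982] (array([ 0.3, -1.5,  5.2]), np.float64(-0.0))
```

View pics/w6.png

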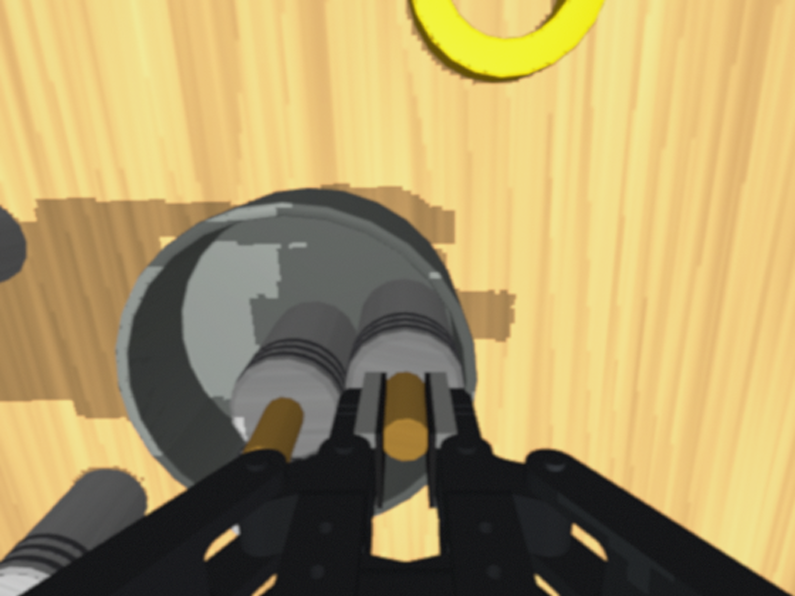

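Request:
send_rows(targets=[[[0.3,-1.3,2.5,0],[0.3,-1.4,4.5,0],[0.3,-1.4,5.5,0],[0.3,-1.4,5.5,0]]])

```text
time: 6.95
eef_pos: [624.5, 29.4, 83.2]
tcp_rot: [179.5, 0.1, 88.0]
wrist_force: [-1.3, -0.2, -0.3]
width: 12.0
```

Run:
```python
from h import *
st=status.sense(); print(st["eef_pos"],st["tcp_rot"],st["wrist_force"])
```

```text
[624.50204974  29.40355757  83.1840269 ] [1.79461517e+02 8.46051169e-02 8.79908342e+01] [-1.33735763 -0.21328244 -0.33977986]
```

Request:
send_rows(targets=[[[0,0,1,0],[0,0,1.3,0],[0,0,1.3,0]]])

```text
time: 7.32
eef_pos: [624.9, 29.4, 83.2]
tcp_rot: [179.4, 0.1, 88.0]
wrist_force: [-2.9, 1.0, 5.7]
width: 11.7
```

Contact force shows it's on the floor. I'll release with a modest opening and lift.

Request:
send_rows(fingers=-0.4, targets=[[[0,0,0,0],[0,0,0,0],[0,0,-20,0],[0,0,-60,0],[0,0,-100,0]]])

```text
time: 7.95
eef_pos: [624.0, 29.6, 185.5]
tcp_rot: [179.4, 0.1, 88.0]
wrist_force: [-0.2, 0.0, 0.7]
width: 25.1
```

Run:
```python
from h import *
print(delta([515,28,300],88))
```

```text
(array([  -5.6, -107.6, -115.7]), np.float64(-0.0))
```

Request:
send_rows(fingers=0.1, targets=[[[-3,-50,-50,0],[-5.6,-107.6,-115.7,0],[-5.6,-107.6,-115.7,0],[-5.6,-107.6,-115.7,0],[-5.6,-107.6,-115.7,0]]])

```text
time: 8.57
eef_pos: [515.2, 28.0, 299.4]
tcp_rot: [179.4, 0.1, 88.0]
wrist_force: [-0.2, -0.3, 0.7]
width: 46.9
```

Run:
```python
from h import *
import pickle
s=snap("wrist","w7.png",None,1.42); pickle.dump(s,open("w7.pkl","wb")); st=status.sense(); print(st["eef_pos"],st["tcp_rot"])
```

```text
[515.02510213  27.98119249 298.46636467] [1.79510667e+02 8.18618330e-02 8.79899203e+01]
```

View pics/w7.png

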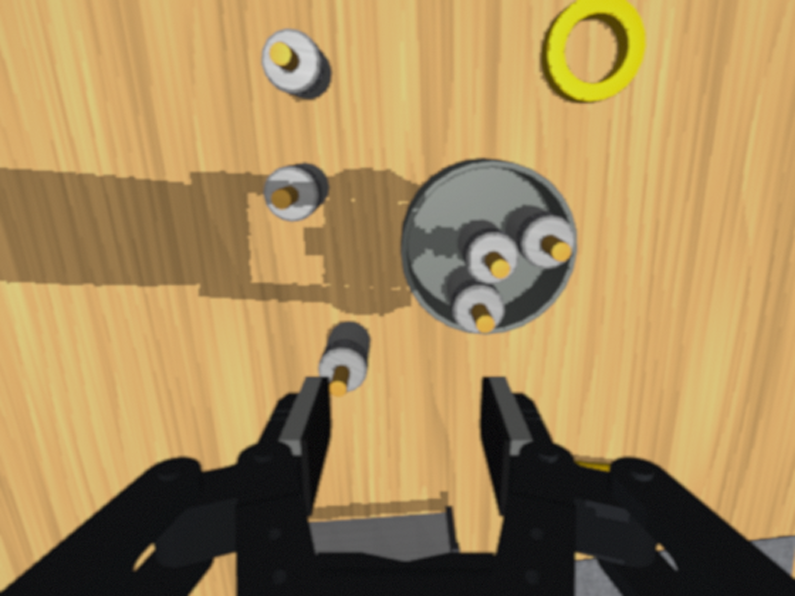

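Run:
```python
from h import *
import pickle
s=pickle.load(open("w7.pkl","rb"))
for n,(u,v,z) in dict(p1=(280,54,100),p2=(282,199,100),p4=(339,388,100),k1=(501,268,106),k2=(486,323,106),q=(561,250,106)).items(): print(n,back(s,u/1.42,v/1.42,z).round(1))
print(delta([463.1,-72.3,180],88), delta([463.1,-72.3,75],88))
```

```text
p1 [444.7 157.9 100. ]
p2 [436.1  69.9 100. ]
p4 [463.5 -72.8 100. ]
k1 [583.2  18.1 106. ]
k2 [573.5 -22.1 106. ]
q [624.   29.2 106. ]
(array([-101.9,  -49.4,  118.2]), np.float64(-0.0)) (array([-101.7,  -50.3,  223.2]), np.float64(-0.0))
```

Request:
send_rows(targets=[[[-45,-22,40,0],[-90,-44,80,0],[-102,-49.5,118,0],[-102,-49.5,130,0],[-102,-49.5,130,0]]])

```text
time: 9.25
eef_pos: [462.9, -71.9, 167.0]
tcp_rot: [179.7, 0.0, 88.0]
wrist_force: [-0.2, 1.2, 0.7]
width: 47.1
```

Run:
```python
from h import *
import pickle
s=snap("wrist","w8.png",(180,200,380,340),3.5);st=status.sense(); print(st["eef_pos"],st["tcp_rot"])
print((proj(s,[463.4,-72.5,100])-[180,200])*3.5)
print(delta([463.4,-72.5,77],88))
```

```text
[463.89693746 -71.98859371 168.66781289] [1.79504899e+02 6.65985746e-02 8.80368106e+01]
[[367.8732671   98.09995915]]
(array([-0.4, -1.3, 91.7]), np.float64(0.0))
```

View pics/w8.png

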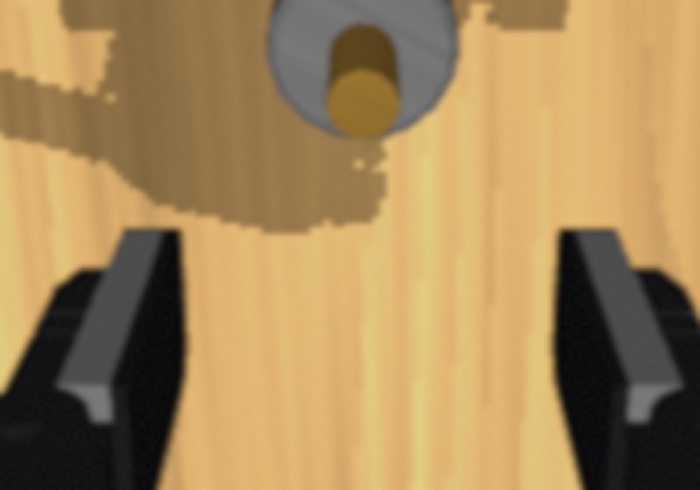

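Request:
send_rows(targets=[[[-0.8,-1.5,45,0],[-1,-1.8,78,0],[-1,-1.8,91.5,0],[-1,-1.8,91.5,0]]])

```text
time: 9.8
eef_pos: [463.6, -72.8, 77.8]
tcp_rot: [179.5, 0.1, 88.1]
wrist_force: [-0.9, -0.2, 0.6]
width: 47.2
```

Request:
send_rows(fingers=-1, targets=[[[0,0,0,0],[0,0,0,0],[0,0,0,0],[0,0,0,0]]])

```text
time: 10.3
eef_pos: [464.3, -73.2, 79.8]
tcp_rot: [179.4, 0.1, 88.1]
wrist_force: [-2.9, 0.6, 6.5]
width: 11.8
```

Run:
```python
from h import *
st=status.sense(); print(st["eef_pos"],st["tcp_rot"],st["wrist_force"])
c=np.array([583.2,18.2]);a=np.radians(-44.7);t=c+42.5*np.array([np.cos(a),np.sin(a)]);print(t)
print(delta([*t,200],88))
```

```text
[464.28135225 -73.15058679  79.82354152] [1.79412812e+02 1.16883366e-01 8.80962232e+01] [-2.90761424  0.61758232  6.52979334]
[613.40897764 -11.69427487]
(array([  66.1,  148.2, -118.8]), np.float64(0.1))
```

Request:
send_rows(targets=[[[0,0,-45,0],[0,5,-95,0],[22,50,-119,0],[44,100,-119,0],[66,148.4,-119,0]]])

```text
time: 10.92
eef_pos: [615.5, -11.3, 201.6]
tcp_rot: [179.3, 0.1, 88.1]
wrist_force: [0.2, -0.9, -1.4]
width: 11.7
```

Request:
send_rows(targets=[[[0,0,0,0],[0,0,0,0]]])

```text
time: 11.18
eef_pos: [615.3, -11.2, 201.6]
tcp_rot: [179.3, 0.1, 88.1]
wrist_force: [-0.1, -0.4, -1.5]
width: 11.7
```

Run:
```python
from h import *
import pickle
s=snap("wrist","w9.png",None,1.42);st=status.sense(); print(st["eef_pos"],st["tcp_rot"])
print(proj(s,[[583.2,18.2,106],[573.5,-22.1,106],[624,29.2,106]])*1.42)
print(delta([613.9,-11.7,91],88))
```

```text
[614.94739551 -11.50734106 201.75336407] [1.79297024e+02 1.51140366e-01 8.80700211e+01]
[[333.55470277 246.28289388]
 [320.5950804  325.32118874]
 [417.75531873 220.41657229]]
(array([ 1.000e-01, -2.400e+00,  1.107e+02]), np.float64(0.1))
```

View pics/w9.png

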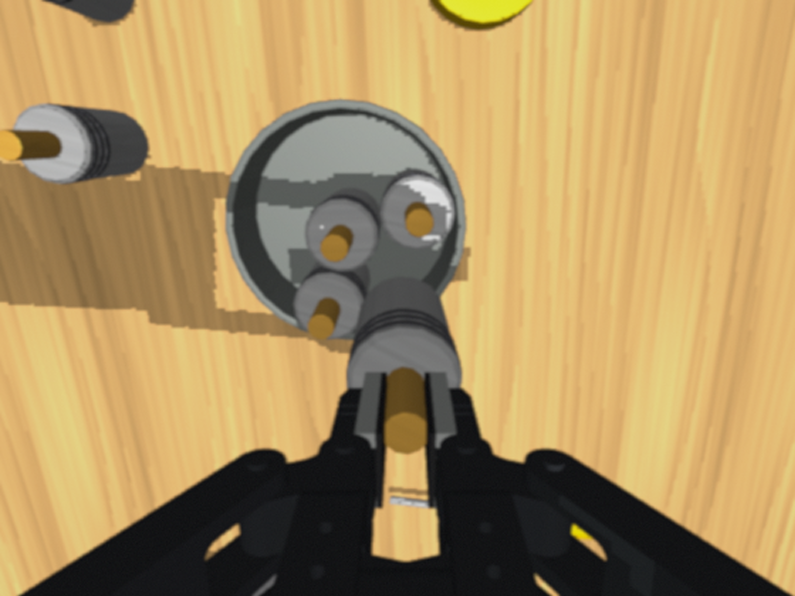

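Request:
send_rows(targets=[[[0,-2,50,0],[0.1,-2.3,85,0],[0.1,-2.3,103,0],[0.1,-2.3,111,0],[0.1,-2.3,111,0]]])

```text
time: 11.85
eef_pos: [614.3, -11.9, 91.6]
tcp_rot: [179.2, 0.2, 88.1]
wrist_force: [0.1, -0.8, -0.9]
width: 11.3
```

Run:
```python
from h import *
s=snap("wrist","w10.png",None,1.42);st=status.sense(); print(st["eef_pos"],st["tcp_rot"],st["wrist_force"])
print(delta([613.9,-11.7,86],88))
```

```text
[614.78256202 -11.91769465  92.23780671] [1.79179207e+02 1.64309479e-01 8.80582837e+01] [ 0.86120475  0.07390592 -1.53409878]
(array([ 0.2, -1. ,  6.2]), np.float64(0.1))
```

View pics/w10.png

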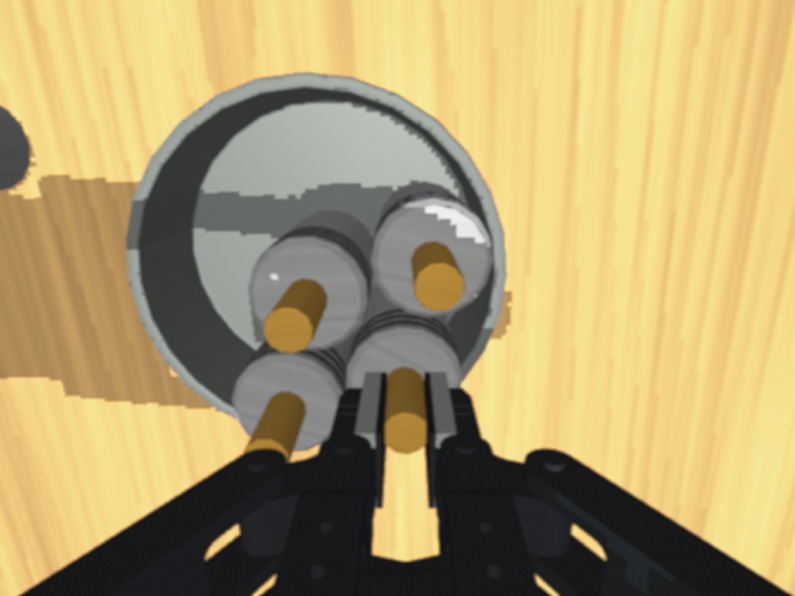

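Fitting well between the neighbours. Going down to contact.

Request:
send_rows(targets=[[[0.2,-0.9,3,0],[0.2,-0.9,6,0],[0.2,-0.9,7.5,0],[0.2,-0.9,7.5,0]]])

```text
time: 12.4
eef_pos: [614.6, -11.8, 85.8]
tcp_rot: [179.1, 0.2, 88.1]
wrist_force: [-2.0, 0.2, 3.6]
width: 11.3
```

Request:
send_rows(fingers=-0.4, targets=[[[0,0,0,0],[0,0,0,0],[0,0,-20,0],[0,0,-60,0],[0,0,-110,0]]])

```text
time: 13.02
eef_pos: [612.3, -11.3, 197.0]
tcp_rot: [179.2, 0.2, 88.1]
wrist_force: [1.4, -0.6, 0.6]
width: 25.8
```

Run:
```python
from h import *
st=status.sense(); print(st["eef_pos"],st["tcp_rot"],st["joints"])
print(delta([470,100,300],88))
```

```text
[612.27670675 -11.32109482 197.02541264] [1.79185387e+02 1.69801185e-01 8.80613962e+01] [-7.98049837e+00  2.11219996e+00  9.66619674e+01 -8.42817235e-02
  8.03978813e+01 -6.02964344e+00]
(array([ 106.1, -144.5, -105.4]), np.float64(0.1))
```

Request:
send_rows(fingers=0.1, targets=[[[25,-35,-40,0],[50,-75,-80,0],[80,-110,-105,0],[106,-144.5,-105,0]]])

```text
time: 13.52
eef_pos: [470.0, 100.8, 304.8]
tcp_rot: [178.7, 0.1, 88.1]
wrist_force: [0.1, 1.0, 0.0]
width: 47.0
```

Request:
send_rows(targets=[[[0,0,0,0],[0,0,0,0],[0,0,0,0]]])

```text
time: 13.9
eef_pos: [470.6, 100.2, 304.8]
tcp_rot: [178.7, 0.1, 88.0]
wrist_force: [-0.2, -0.0, -0.3]
width: 47.1
```

Run:
```python
from h import *
import pickle
s=snap("wrist","w11.png",None,1.42); pickle.dump(s,open("w11.pkl","wb")); st=status.sense(); print(st["eef_pos"],st["tcp_rot"])
```

```text
[470.54086358 100.11973228 304.46632366] [1.78767139e+02 1.29739486e-01 8.79885184e+01]
```

View pics/w11.png

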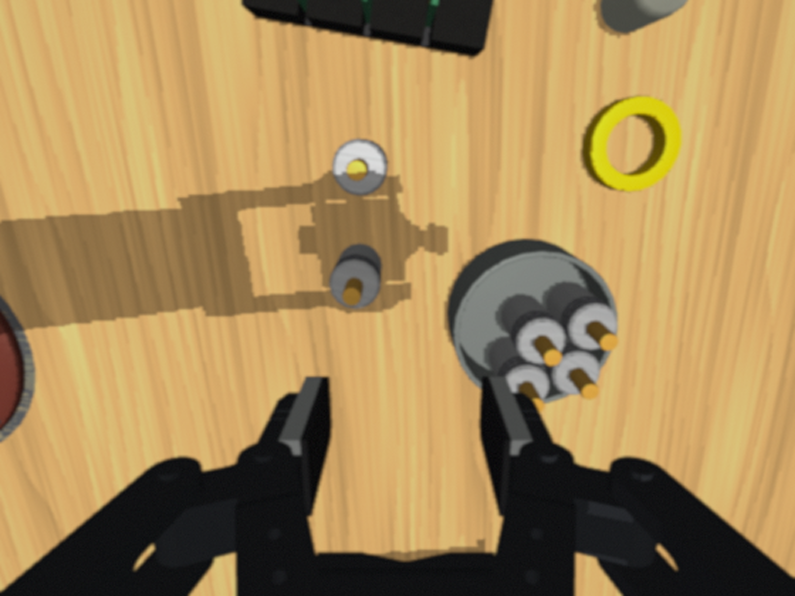

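Run:
```python
from h import *
import pickle
s=pickle.load(open("w11.pkl","rb"))
for n,(u,v,z) in dict(p1=(357,169,100),p2=(352,295,100),k1=(553,357,106),q=(608,341,106),r=(590,391,106)).items(): print(n,back(s,u/1.42,v/1.42,z).round(1))
print(delta([436,70.5,180],88))
```

```text
p1 [445.  159.2 100. ]
p2 [435.7  71.1 100. ]
k1 [582.9  18.1 106. ]
q [623.2  29.3 106. ]
r [613.1 -11.7 106. ]
(array([-30.5, -36.2, 123.8]), np.float64(-0.0))
```

Request:
send_rows(targets=[[[0,0,50,0]]])

```text
time: 14.08
eef_pos: [474.8, 99.5, 258.5]
tcp_rot: [178.2, 0.1, 87.9]
wrist_force: [0.9, 0.6, -0.6]
width: 47.1
```

Run:
```python
from h import *
st=status.sense(); print(st["eef_pos"],st["tcp_rot"],st["joint_vel"])
```

```text
[474.83683333  99.52944307 258.46761593] [1.78243017e+02 8.43722104e-02 8.79248429e+01] [ -0.96768083  11.835996    34.84700352  -0.12476554 -40.57816078
  -0.07072151]
```

Run:
```python
from h import *
for i in range(6):
    optics.snapshot("wrist"); st=status.sense(); print(st["time"],st["eef_pos"].round(2),st["tcp_rot"].round(2))
```

```text
14.125 [469.62  99.12 246.85] [179.29   0.18  87.91]
14.175 [468.8   99.19 247.86] [179.46   0.2   87.92]
14.225 [470.05  99.36 250.97] [1.7921e+02 1.7000e-01 8.7930e+01]
14.275 [471.33  99.55 253.64] [1.7894e+02 1.5000e-01 8.7940e+01]
14.325 [472.16  99.71 255.39] [1.7875e+02 1.2000e-01 8.7950e+01]
14.375 [472.57  99.82 256.39] [1.7864e+02 1.2000e-01 8.7960e+01]
```

Request:
send_rows(targets=[[[-15,-20,55,0]]])

```text
time: 14.5
eef_pos: [458.4, 85.6, 208.1]
tcp_rot: [177.8, 0.1, 88.0]
wrist_force: [0.3, -0.3, -0.2]
width: 46.9
```

Run:
```python
from h import *
for i in range(2):
    optics.snapshot("wrist"); st=status.sense(); print(st["time"],st["eef_pos"].round(2),st["tcp_rot"].round(2))
```

```text
14.55 [447.62  84.06 192.49] [179.31   0.22  87.96]
14.6 [447.73  84.71 193.73] [1.7944e+02 1.7000e-01 8.7900e+01]
```

Run:
```python
from h import *
print(delta([435.8,70.8,165],88))
```

```text
(array([-14.3, -11.7,  28.7]), np.float64(-0.1))
```

Request:
send_rows(targets=[[[-13,-10,5,0],[-14.2,-12,-10,0],[-14.2,-12,-10,0],[-14.2,-12.2,29,0]]])

```text
time: 15.1
eef_pos: [440.2, 71.3, 171.0]
tcp_rot: [178.7, 0.1, 87.9]
wrist_force: [0.9, 0.2, -1.4]
width: 47.0
```

Run:
```python
from h import *
for i in range(2):
    s=snap("wrist"); st=status.sense(); print(st["time"],st["eef_pos"].round(2),st["tcp_rot"].round(2))
save(s,"w12.png",(180,170,380,310),3.5)
print((proj(s,[435.8,70.8,100])-[180,170])*3.5)
print(delta([435.8,70.8,77],88))
```

```text
15.15 [435.17  71.26 162.38] [1.7951e+02 1.7000e-01 8.7920e+01]
15.2 [434.21  71.27 162.8 ] [1.797e+02 1.700e-01 8.793e+01]
[[367.97451016 210.47349712]]
(array([-0.2,  1.2, 85.8]), np.float64(-0.1))
```

View pics/w12.png

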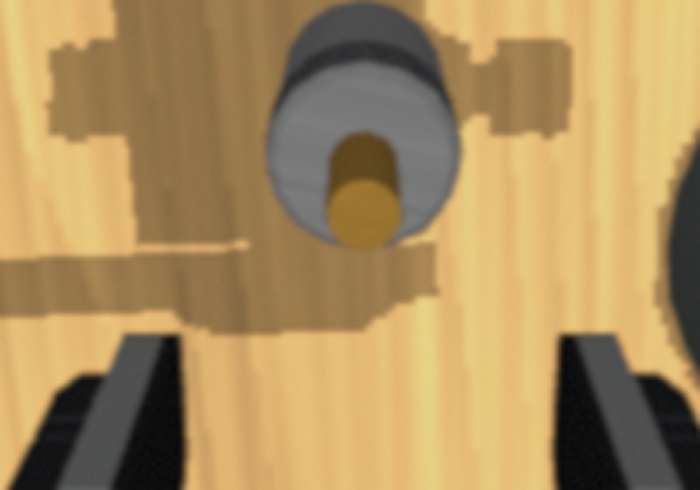

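Request:
send_rows(targets=[[[-0.8,0.6,45,0],[-1,0.6,75,0],[-1,0.6,86,0],[-1,0.6,86,0]]])

```text
time: 15.7
eef_pos: [436.0, 70.1, 77.8]
tcp_rot: [179.7, 0.2, 87.9]
wrist_force: [0.3, -0.2, -0.1]
width: 47.0
```

Request:
send_rows(fingers=-1, targets=[[[0,0,0,0],[0,0,0,0],[0,0,0,0]]])

```text
time: 16.08
eef_pos: [436.8, 70.2, 79.8]
tcp_rot: [179.6, 0.2, 87.9]
wrist_force: [-3.3, 0.8, 5.2]
width: 11.6
```

Run:
```python
from h import *
st=status.sense(); print(st["eef_pos"],st["tcp_rot"],st["wrist_force"])
c=np.array([583.2,18.2]);
for A in (75.3,195.3): 
    a=np.radians(A);t=c+42.5*np.array([np.cos(a),np.sin(a)]);print(t)
    print(delta([*t,202],88))
```

```text
[436.81185842  70.19009252  79.77914736] [1.79582827e+02 1.59339220e-01 8.79412023e+01] [-3.30049558  0.7812757   5.23013862]
[593.98471264  59.30887949]
(array([  -5.6,  158.3, -121.1]), np.float64(-0.1))
[542.20630972   6.98539538]
(array([ -59.7,  108.5, -121.3]), np.float64(-0.1))
```

Request:
send_rows(targets=[[[0,0,-45,0],[0,5,-95,0],[-2,55,-122,0],[-4,110,-122,0],[-5.6,158,-122,0]]])

```text
time: 16.7
eef_pos: [595.8, 59.1, 204.3]
tcp_rot: [179.5, 0.2, 87.9]
wrist_force: [-0.7, 0.2, -2.0]
width: 11.5
```

Run:
```python
from h import *
for i in range(3): s=snap("wrist")
st=status.sense(); print(st["eef_pos"],st["tcp_rot"])
save(s,"w13.png",None,1.42)
print(proj(s,[[583.2,18.2,106],[624,29.2,106]])*1.42)
print(delta([594.5,59.3,91],88))
```

```text
[594.61286992  58.94737929 202.05068795] [1.79701317e+02 1.60776071e-01 8.79077234e+01]
[[380.67340564 375.69020613]
 [458.26604372 353.63810187]]
(array([  0.7,  -0.7, 111. ]), np.float64(-0.1))
```

View pics/w13.png

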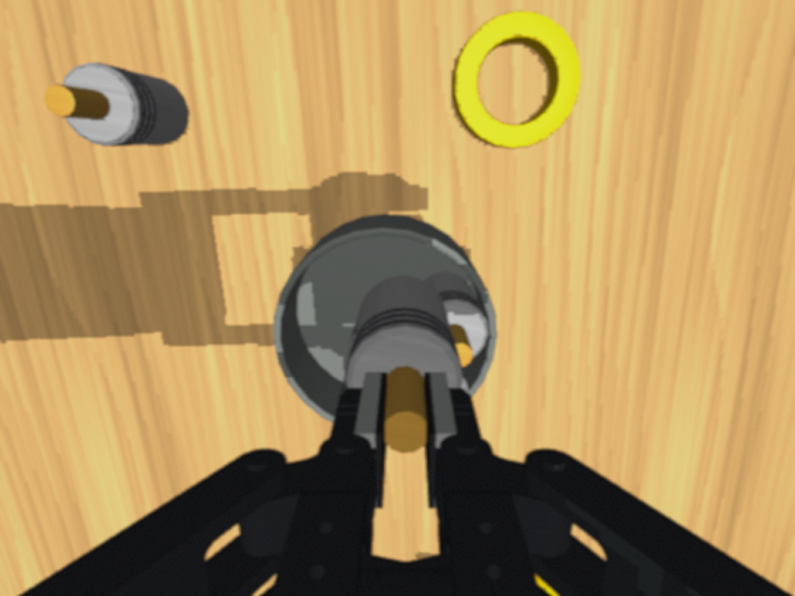

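Request:
send_rows(targets=[[[0.5,-0.6,50,0],[0.7,-0.6,85,0],[0.7,-0.6,103,0],[0.7,-0.6,111,0],[0.7,-0.6,111,0]]])

```text
time: 17.48
eef_pos: [595.0, 59.4, 92.0]
tcp_rot: [179.6, 0.2, 87.9]
wrist_force: [0.2, 0.4, -1.8]
width: 11.7
```

Run:
```python
from h import *
s=snap("wrist","w14.png",None,1.42);st=status.sense(); print(st["eef_pos"],st["tcp_rot"],st["wrist_force"])
print(delta([594.5,59.3,86],88))
```

```text
[595.50268926  59.41664014  92.68339926] [1.79556947e+02 1.58199499e-01 8.79198492e+01] [ 1.18114525 -0.04793377 -1.24327546]
(array([-0.1, -1. ,  6.7]), np.float64(-0.1))
```

View pics/w14.png

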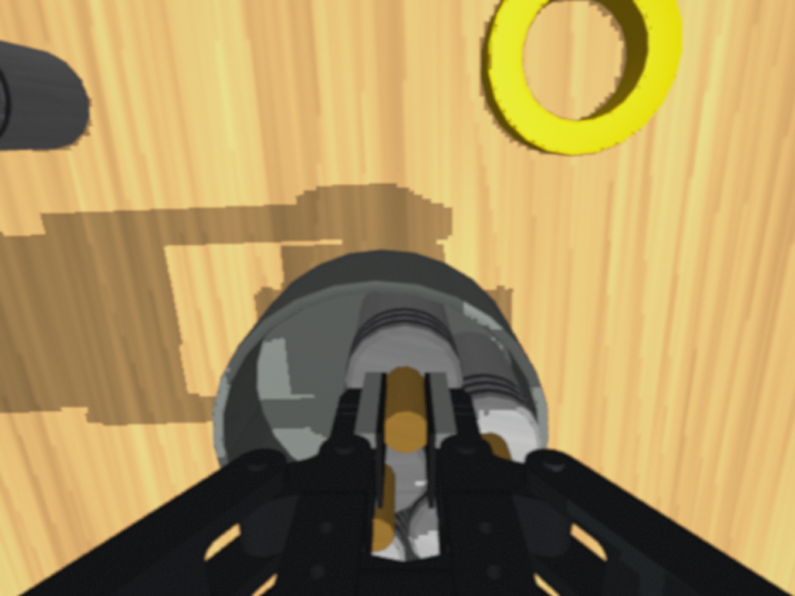

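Request:
send_rows(targets=[[[-0.1,-0.9,3,0],[-0.1,-0.9,6.5,0],[-0.1,-0.9,8.2,0],[-0.1,-0.9,8.2,0]]])

```text
time: 18.02
eef_pos: [595.2, 59.3, 85.7]
tcp_rot: [179.5, 0.2, 87.9]
wrist_force: [-1.6, 0.3, 5.4]
width: 11.2
```

Request:
send_rows(fingers=-0.4, targets=[[[0,0,0,0],[0,0,0,0],[0,0,-20,0],[0,0,-60,0],[0,0,-100,0]]])

```text
time: 18.65
eef_pos: [594.4, 59.6, 188.0]
tcp_rot: [179.5, 0.2, 87.9]
wrist_force: [0.4, 0.0, 0.7]
width: 25.8
```

Run:
```python
from h import *
print(status.sense()["tcp_rot"],delta([445,158.5,230],88))
```

```text
[1.79457371e+02 1.55640383e-01 8.79136883e+01] (array([  93.3, -152.5,  -43.7]), np.float64(-0.1))
```

Request:
send_rows(fingers=0.1, targets=[[[25,-40,-40,0],[55,-85,-44,0],[80,-130,-44,0],[93.3,-152,-44,0],[93.3,-152,-10,0]]])

```text
time: 19.27
eef_pos: [447.1, 159.9, 200.9]
tcp_rot: [178.9, 0.0, 88.1]
wrist_force: [0.2, -0.0, 0.1]
width: 46.8
```

Run:
```python
from h import *
for i in range(2):
    s=snap("wrist"); st=status.sense(); print(st["time"],st["eef_pos"].round(2),st["tcp_rot"].round(2))
save(s,"w15.png",None,1.42)
print((proj(s,[444.9,158.6,100]))*1.42)
print(delta([444.9,158.6,170],88))
```

```text
19.325 [443.86 158.76 193.61] [179.57   0.18  88.  ]
19.375 [443.63 158.36 194.1 ] [179.71   0.22  87.97]
[[405.4266281  303.40314285]]
(array([ 0.4,  1.1, 24.1]), np.float64(-0.0))
```

View pics/w15.png

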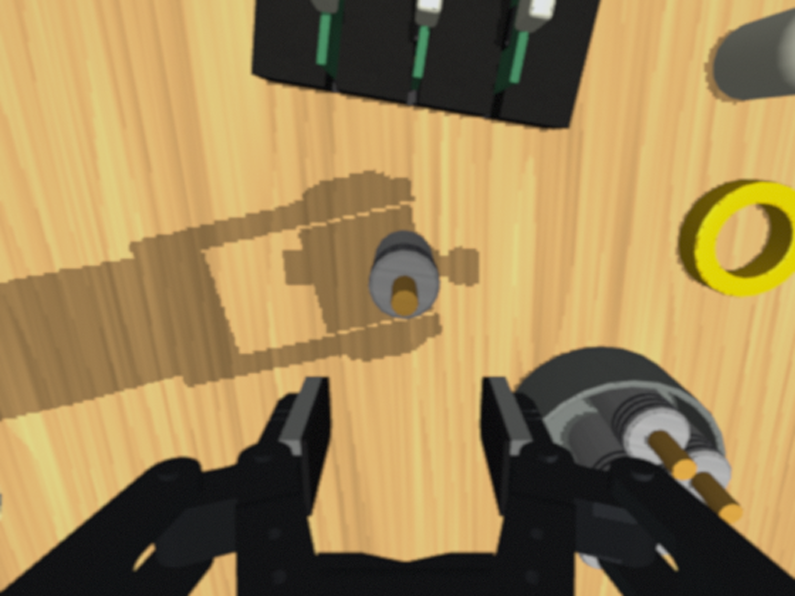

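Request:
send_rows(targets=[[[0.8,0.3,45,0],[0.8,0.3,85,0],[0.8,0.3,108,0],[0.8,0.3,117,0],[0.8,0.3,117,0]]])

```text
time: 20.0
eef_pos: [445.2, 158.6, 78.0]
tcp_rot: [179.7, 0.2, 87.9]
wrist_force: [-0.6, 0.2, -0.1]
width: 47.1
```

Request:
send_rows(fingers=-1, targets=[[[0,0,0,0],[0,0,0,0],[0,0,0,0]]])

```text
time: 20.38
eef_pos: [445.9, 158.9, 79.8]
tcp_rot: [179.6, 0.2, 87.9]
wrist_force: [-3.1, 0.1, 5.1]
width: 11.7
```

Run:
```python
from h import *
st=status.sense(); print(st["eef_pos"],st["tcp_rot"],st["wrist_force"])
print(delta([542.7,7,202],88))
```

```text
[445.8965801  158.94239048  79.77856188] [1.79606478e+02 1.74279555e-01 8.79458231e+01] [-3.09861366  0.10144489  5.14548999]
(array([-148.7,  103. , -121.1]), np.float64(-0.1))
```

Request:
send_rows(targets=[[[0,0,-45,0],[-10,7,-95,0],[-55,38,-121,0],[-100,70,-121,0],[-148.7,103,-121,0]]])

```text
time: 21.0
eef_pos: [543.7, 5.7, 203.0]
tcp_rot: [179.5, 0.2, 88.0]
wrist_force: [0.8, 0.8, -0.7]
width: 11.7
```

Run:
```python
from h import *
for i in range(4): s=snap("wrist")
st=status.sense(); print(st["eef_pos"],st["tcp_rot"])
save(s,"w16.png",None,1.42)
print(proj(s,[[583.2,18.2,106],[573.3,-22.3,106],[594.3,59.3,106]])*1.42)
print(delta([542.7,7,91],88))
```

```text
[542.7188037    6.271691   201.72637816] [1.79655861e+02 1.46863468e-01 8.78282748e+01]
[[483.26365433 272.82715138]
 [463.42198004 349.45322101]
 [507.8659262  186.46970285]]
(array([  1. ,  -0.7, 110.7]), np.float64(-0.2))
```

View pics/w16.png

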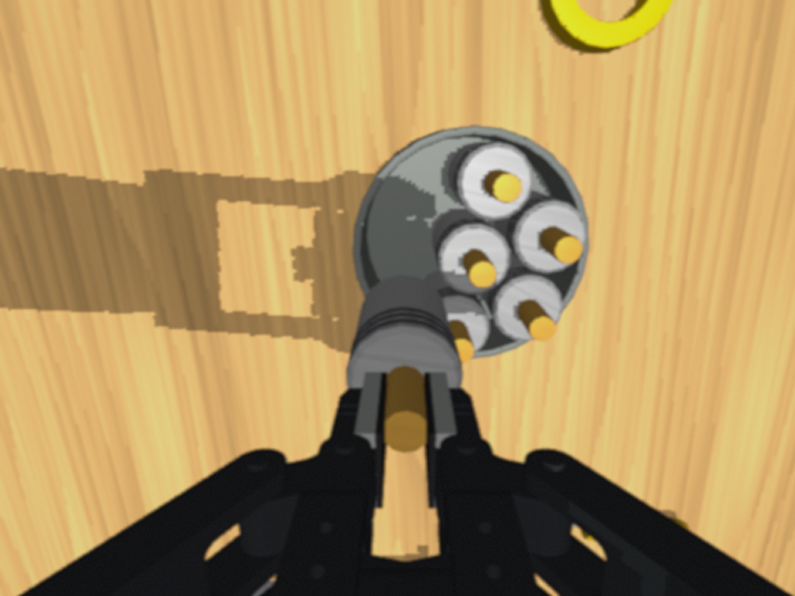

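Request:
send_rows(targets=[[[0.8,-0.6,50,0],[1,-0.6,85,0],[1,-0.6,103,0],[1,-0.6,111,0],[1,-0.6,111,0]]])

```text
time: 21.82
eef_pos: [542.7, 7.3, 91.0]
tcp_rot: [179.7, 0.2, 87.9]
wrist_force: [-0.7, -0.1, -1.5]
width: 11.7
```

Run:
```python
from h import *
s=snap("wrist","w17.png",None,1.42);st=status.sense(); print(st["eef_pos"],st["tcp_rot"],st["wrist_force"])
print(delta([542.7,7,86],88))
```

```text
[543.26590143   7.12437019  91.70310168] [1.79596140e+02 1.59031291e-01 8.78534289e+01] [ 0.4794142  -0.25575126 -1.0132569 ]
(array([-0.1, -0.6,  5.7]), np.float64(-0.1))
```

View pics/w17.png

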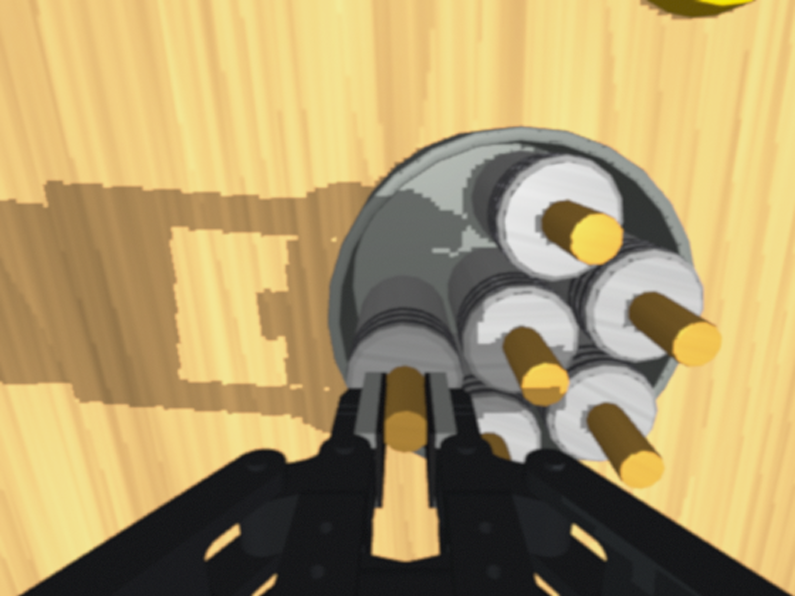

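Request:
send_rows(targets=[[[-0.1,-0.6,3,0],[-0.1,-0.6,5.8,0],[-0.1,-0.6,7.3,0],[-0.1,-0.6,7.3,0]]])

```text
time: 22.38
eef_pos: [543.4, 6.9, 85.7]
tcp_rot: [179.5, 0.2, 87.9]
wrist_force: [-3.1, 0.4, 4.7]
width: 11.4
```

Request:
send_rows(fingers=-0.4, targets=[[[0,0,0,0],[0,0,0,0],[0,0,-20,0],[0,0,-60,0],[0,0,-110,0]]])

```text
time: 23.0
eef_pos: [541.9, 7.3, 197.0]
tcp_rot: [179.6, 0.2, 87.8]
wrist_force: [0.6, 0.0, -0.6]
width: 25.9
```

Run:
```python
from h import *
print(status.sense()["tcp_rot"],delta([460,265,250],78))
```

```text
[1.79599020e+02 1.59198669e-01 8.78484879e+01] (array([254.3, -91.1, -54.3]), np.float64(9.8))
```

Now to the stand.

Request:
send_rows(targets=[[[35,-13,-40,2],[85,-30,-70,4],[135,-48,-80,6],[190,-68,-80,8],[245,-88,-60,9.8]]])

```text
time: 23.62
eef_pos: [463.3, 257.8, 259.7]
tcp_rot: [179.2, -0.1, 78.0]
wrist_force: [0.9, -0.6, -0.5]
width: 25.7
```

Run:
```python
from h import *
import pickle
for i in range(4): s=snap("wrist")
st=status.sense(); print(st["eef_pos"],st["tcp_rot"])
pickle.dump(s,open("w18.pkl","wb"))
save(s,"w18.png",None,1.42)
```

```text
[462.1410829  256.47092201 256.42219694] [1.79544707e+02 9.47455087e-02 7.81986500e+01]
```

View pics/w18.png

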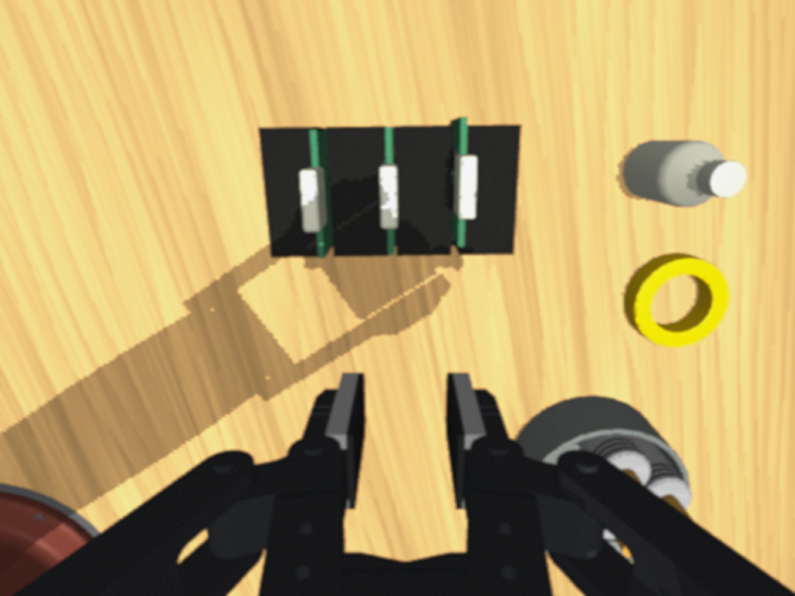

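Run:
```python
from h import *
import pickle
s=pickle.load(open("w18.pkl","rb"))
save(s,"w18z.png",(178,80,372,185),4.1)
```

```text
(no output)
```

View pics/w18z.png

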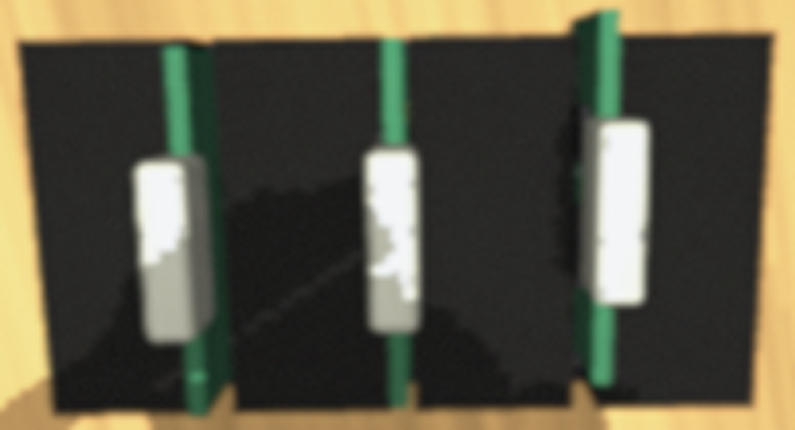

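Run:
```python
from h import *
import pickle
s=pickle.load(open("w18.pkl","rb"))
b=lambda p,z:back(s,178+p[0]/4.1,80+p[1]/4.1,z)
C=dict(L=([(133,163),(184,160),(148,342),(196,338)],[(176,45),(199,410)]),M=([(364,152),(416,149),(370,331),(419,330)],[(393,38),(400,405)]),R=([(598,122),(650,120),(594,303),(645,305)],[(607,12),(600,385)]))
for k,(c,e) in C.items():
    P=np.array([b(p,104) for p in c]); t=(P[0]+P[1])/2;u=(P[2]+P[3])/2; d=t-u
    print(k,"blk",P.mean(0).round(1),"len",np.hypot(*d[:2]).round(1),"th",np.linalg.norm(P[1]-P[0]).round(1),"ang",np.degrees(np.arctan2(d[1],d[0])).round(1),end=' ')
    E=[b(p,76) for p in e]; d=E[0]-E[1]; m=(E[0]+E[1])/2
    print("brd",m.round(1),np.hypot(*d[:2]).round(1),np.degrees(np.arctan2(d[1],d[0])).round(1))
for p in [(20,43),(773,35),(55,410),(752,403)]: print(b(p,40).round(1))
```

```text
L blk [417.2 310.9 104. ] len 35.3 th 10.1 ang 79.3 brd [417.4 311.4  76. ] 78.5 78.9
M blk [462.2 303.6 104. ] len 35.5 th 10.2 ang 79.2 brd [462.4 303.4  76. ] 78.7 78.9
R blk [508.1 299.7 104. ] len 35.7 th 10.2 ang 79.1 brd [507.5 299.   76. ] 79.3 79.2
[383.6 359.5  40. ]
[556.4 325.5  40. ]
[366.8 273.4  40. ]
[539.5 239.3  40. ]
```

Run:
```python
from h import *
print(delta([417.2,310.9,140],79)); print(delta([417.2,310.9,72],79))
```

```text
(array([ 44.3, -56. , 115.9]), np.float64(-0.8))
(array([ 44.4, -56.6, 183.9]), np.float64(-0.8))
```

Request:
send_rows(targets=[[[20,-26,30,-0.4],[40,-50,60,-0.8],[44.3,-56,90,-0.8],[44.3,-56,90,-0.8],[44.3,-56,115,-0.8]]])

```text
time: 24.45
eef_pos: [420.6, 311.2, 145.2]
tcp_rot: [179.2, -0.2, 78.9]
wrist_force: [-0.2, -0.2, -0.3]
width: 25.9
```

Run:
```python
from h import *
for i in range(2):
    s=snap("wrist"); st=status.sense(); print(st["eef_pos"],st["tcp_rot"])
save(s,"w19.png",None,1.42)
print(proj(s,[[417.2,310.9,104],[462.2,303.6,104]])*1.42)
print(delta([417.2,310.9,72],79))
```

```text
[418.06847651 309.6975333  140.1845283 ] [1.79537483e+02 1.27361238e-01 7.88869076e+01]
[417.57793322 309.56624505 140.680663  ] [179.6109159    0.18415621  78.89315697]
[[400.5379025  347.91375711]
 [518.78149499 343.93413276]]
(array([ 1.5, -1.1, 68.7]), np.float64(-0.1))
```

View pics/w19.png

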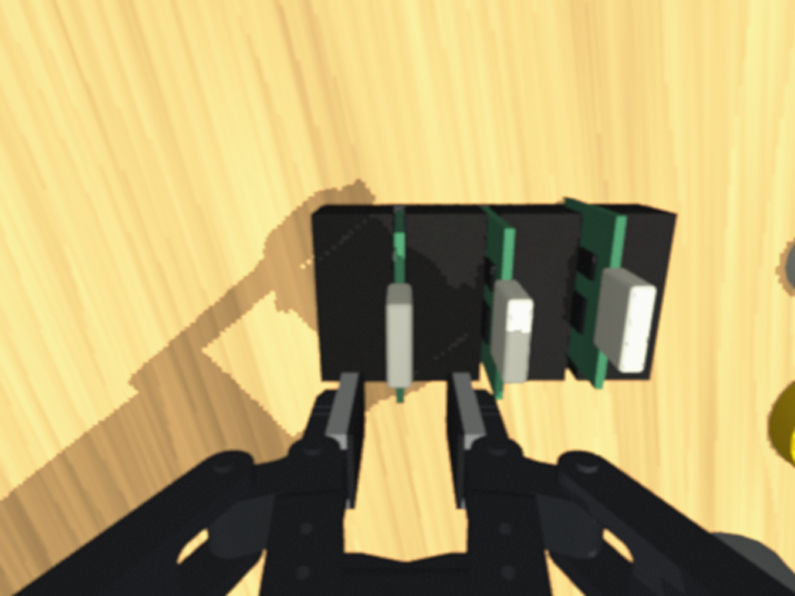

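Request:
send_rows(targets=[[[1.8,-1.3,25,0],[1.9,-1.4,50,0],[1.9,-1.4,64,0],[1.9,-1.4,68.5,0],[1.9,-1.4,68.5,0]]])

```text
time: 25.18
eef_pos: [417.7, 311.5, 73.1]
tcp_rot: [179.6, 0.1, 78.9]
wrist_force: [0.4, 0.2, 0.7]
width: 25.7
```

Request:
send_rows(fingers=-1, targets=[[[0,0,0,0],[0,0,0,0],[0,0,0,0]]])

```text
time: 25.55
eef_pos: [417.7, 312.0, 74.2]
tcp_rot: [179.6, 0.1, 78.9]
wrist_force: [-4.2, 0.2, 6.1]
width: 8.9
```

Run:
```python
from h import *
s=snap("wrist","w20.png",None,1.42)
st=status.sense(); print(st["eef_pos"],st["tcp_rot"],st["wrist_force"],st["width"])
```

```text
[417.73674251 311.97493531  74.22519154] [1.79564397e+02 1.02402763e-01 7.88833158e+01] [-4.0860201  -0.26568543  6.17084982] 9.236589484126487
```

View pics/w20.png

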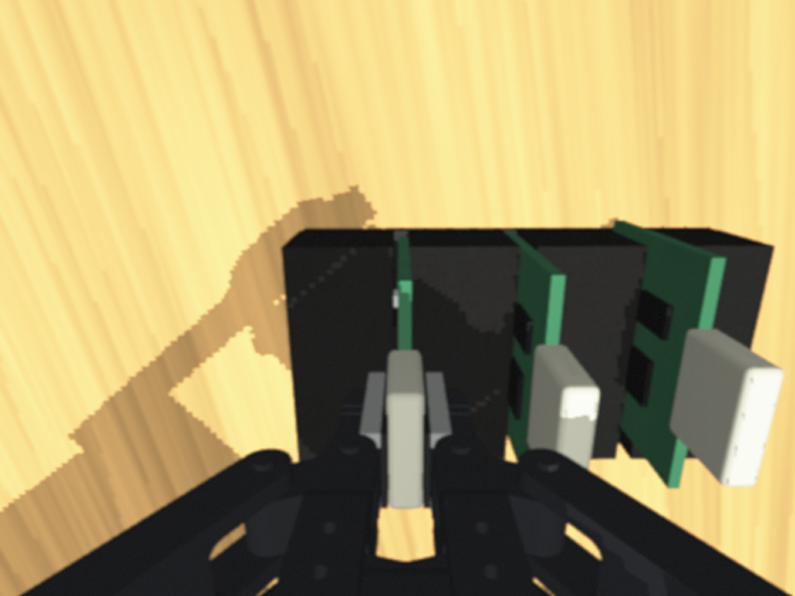

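Run:
```python
from h import *
print(delta([420,60,205],85));print(delta([389.1,-334.5,205],92.5))
```

```text
(array([-247. ,   51.8, -129.9]), np.float64(-6.1))
(array([-640.1,   97.5, -128.9]), np.float64(-13.6))
```

Request:
send_rows(targets=[[[0,0,-40,0],[0,0,-85,0],[-35,6,-125,-1],[-90,14,-130,-2],[-148,23,-130,-3]]])

```text
time: 26.22
eef_pos: [411.5, 161.6, 206.1]
tcp_rot: [179.3, 0.1, 82.0]
wrist_force: [1.5, -1.1, -1.2]
width: 8.8
```

Request:
send_rows(targets=[[[-58,9,0,-2],[-116,18,0,-4],[-174,26,0,-6],[-232,34,0,-8],[-290,43,0,-10]]])

```text
time: 26.85
eef_pos: [413.7, -133.9, 207.5]
tcp_rot: [179.3, 0.3, 92.1]
wrist_force: [0.6, 0.7, -0.8]
width: 8.8
```

Run:
```python
from h import *
print(status.sense()["tcp_rot"],status.sense()["eef_pos"],delta([389.1,-334.5,205],92.5))
```

```text
[179.25232447   0.30210076  92.0587158 ] [ 413.65665412 -133.85642768  207.47174984] (array([-199.6,  -31.8,    3.1]), np.float64(-0.4))
```

Request:
send_rows(targets=[[[-60,-10,0,-0.2],[-120,-20,0,-0.4],[-175,-28,0,-0.4],[-199.6,-31.8,0,-0.4],[-199.6,-31.8,0,-0.4]]])

```text
time: 27.48
eef_pos: [388.5, -336.1, 207.9]
tcp_rot: [179.3, 0.3, 92.3]
wrist_force: [-0.8, -0.1, -0.9]
width: 8.9
```

Run:
```python
from h import *
import pickle
for i in range(3): s=snap("wrist")
pickle.dump(s,open("w21.pkl","wb"))
save(s,"w21.png",None,1.42)
st=status.sense(); print(st["eef_pos"],st["tcp_rot"],st["wrist_force"],st["width"])
```

```text
[ 389.17995924 -333.66704935  207.92552764] [179.25549832   0.2952833   92.50246656] [-0.44308463 -0.52493474 -1.40899973] 8.79854640803108
```

View pics/w21.png

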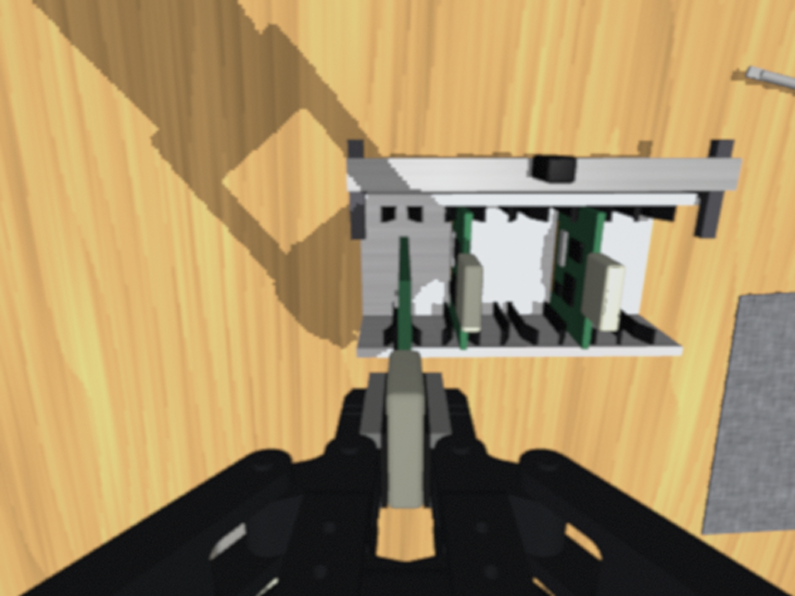

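```bash
cat > ov.py <<'E'
from h import *
import pickle
RX,RY,RW=461,-331.4,2.5
def w(x,y,z):
    c,n=np.cos(np.radians(RW)),np.sin(np.radians(RW)); return [RX+c*x-n*y,RY+n*x+c*y,z]
def overlay(s,f,slot,crop,sc):
    x0,y0,x1,y1=crop
    im=cv2.resize(s["color"][y0:y1,x0:x1,::-1],None,fx=sc,fy=sc,interpolation=cv2.INTER_CUBIC)
    def L(P,col):
        q=(proj(s,[w(*p) for p in P])-[x0,y0]+.5)*sc
        cv2.polylines(im,[np.round(q*8).astype(int)],False,col,1,cv2.LINE_AA,3)
    for y in(-43,43):
        L([(slot,y,10),(slot,y,70)],(0,0,255))
        for d in(-3.5,3.5): L([(slot+d,y,10),(slot+d,y,55)],(255,0,0))
    L([(slot,-43,10),(slot,43,10)],(0,0,255))
    L([(-100,-49,70),(100,-49,70)],(0,255,255)); L([(-100,43,70),(100,43,70)],(0,255,255))
    for x in(-36,36):
        L([(x-5,-18,108),(x+5,-18,108),(x+5,18,108),(x-5,18,108),(x-5,-18,108)],(255,0,255))
    cv2.imwrite("pics/"+f,im)
E
python3 - <<'E'
from ov import *
s=pickle.load(open("w21.pkl","rb")); overlay(s,"w21o.png",-72,(235,95,525,270),2.7)
E
```

```text
(no output)
```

View pics/w21o.png

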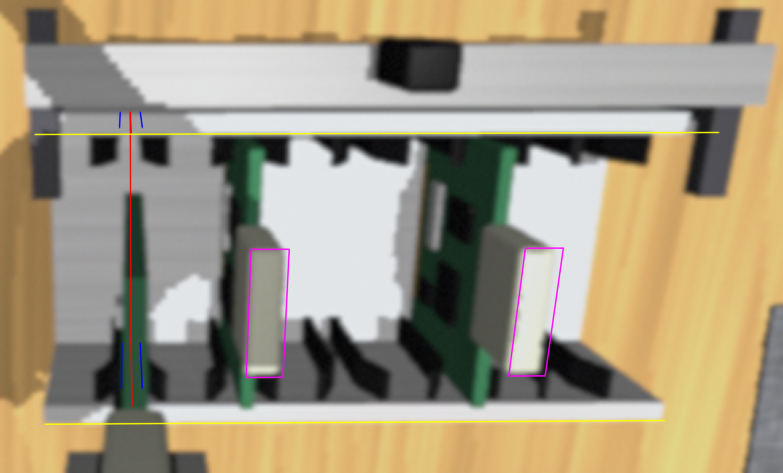

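Run:
```python
from h import *
print(delta([389.2,-333.8,147],92.5))
```

```text
(array([ 0.2, -0.8, 60.9]), np.float64(0.0))
```

Request:
send_rows(targets=[[[0.2,-0.8,30,0],[0.2,-0.8,55,0],[0.2,-0.8,61,0],[0.2,-0.8,61,0]]])

```text
time: 28.12
eef_pos: [389.5, -333.2, 147.2]
tcp_rot: [179.3, 0.3, 92.6]
wrist_force: [1.1, 0.6, 0.1]
width: 9.3
```

Run:
```python
from ov import *
for i in range(3): s=snap("wrist")
overlay(s,"w22.png",-72,(215,95,415,290),3)
st=status.sense(); print(st["eef_pos"],st["tcp_rot"],st["wrist_force"],delta([389.2,-333.8,79],92.5))
```

```text
[ 389.87956331 -334.25418456  148.47619844] [179.16422525   0.41150593  92.52482921] [-0.55876247  0.24361638 -0.51344629] (array([ 1. , -1.7, 69.5]), np.float64(0.0))
```

View pics/w22.png

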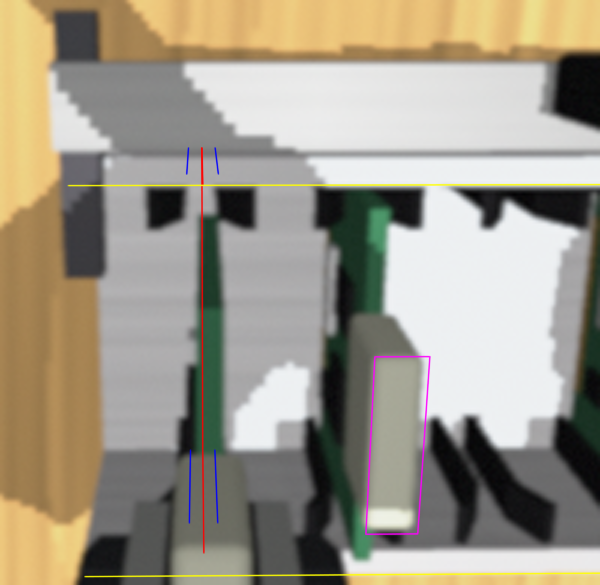

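Request:
send_rows(targets=[[[0,-1,-40,0],[0,-1.5,-75,0],[0,-1.5,-75,0],[0,-1.5,-75,0],[0,-1.5,-20,0]]])

```text
time: 28.9
eef_pos: [390.1, -336.6, 171.8]
tcp_rot: [178.8, 0.8, 92.5]
wrist_force: [0.6, 0.1, -1.0]
width: 9.3
```

Run:
```python
from h import *
for i in range(2):
    s=snap("wrist"); st=status.sense(); print(st["eef_pos"],st["tcp_rot"])
print(delta([388.7,-333.8,147],92.5))
```

```text
[ 385.32438005 -331.03427602  159.44666581] [ 1.79549155e+02 -7.44387167e-02  9.25191930e+01]
[ 384.55377425 -330.08625393  160.28049124] [179.70594488  -0.27428349  92.52458993]
(array([-4. ,  3.9, 13.3]), np.float64(0.0))
```

Request:
send_rows(targets=[[[-3,3,0,0],[-4,3.9,6,0],[-4,3.9,12,0],[-4,3.9,12,0],[-4,3.9,12,0]]])

```text
time: 29.62
eef_pos: [388.9, -334.1, 148.8]
tcp_rot: [179.7, -0.2, 92.5]
wrist_force: [0.2, -0.6, -1.0]
width: 9.3
```

Run:
```python
from ov import *
for i in range(2): s=snap("wrist")
overlay(s,"w23.png",-72,(215,95,415,290),3)
st=status.sense(); print(st["eef_pos"],st["tcp_rot"],st["wrist_force"],delta([388.7,-333.8,79],92.5))
```

```text
[ 388.88253814 -334.08725535  148.80418625] [179.67185019  -0.23177578  92.52597324] [-0.31270625 -0.83126724 -0.71067258] (array([ 0. , -0.6, 69.8]), np.float64(0.0))
```

View pics/w23.png

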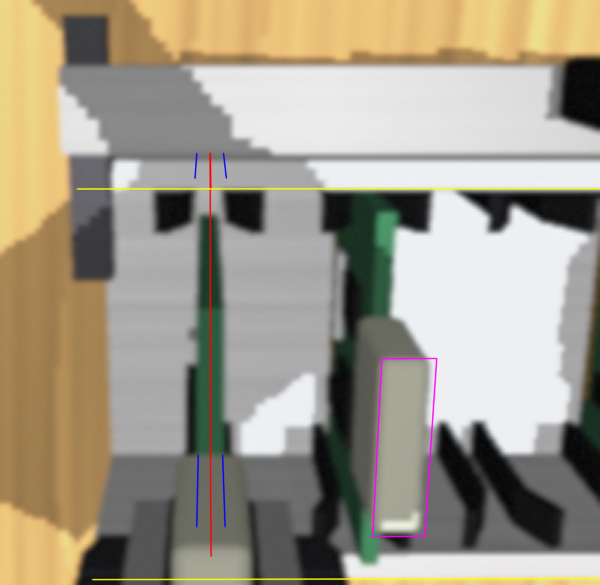

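Request:
send_rows(targets=[[[0,-0.1,12,0],[0,-0.2,24,0],[0,-0.3,36,0],[0,-0.3,48,0],[0,-0.3,58,0]]])

```text
time: 30.35
eef_pos: [388.7, -333.6, 89.6]
tcp_rot: [179.7, -0.3, 92.5]
wrist_force: [-0.5, -0.1, -1.7]
width: 9.2
```

Run:
```python
from ov import *
st=status.sense(); print(st["eef_pos"],st["tcp_rot"],st["wrist_force"],st["moment"],delta([388.9,-334,78],92.5))
```

```text
[ 388.6615803  -333.55921653   89.59949574] [179.70652393  -0.27664654  92.52617864] [-0.5141019  -0.08145274 -1.73432578] [ 0.01290431 -0.02242949  0.05092224] (array([-0.5,  0.2, 11.6]), np.float64(0.0))
```

No lateral force, so it's in the slot. Pressing down.

Request:
send_rows(targets=[[[0,0,5,0],[0,0,9,0],[0,0,11.5,0],[0,0,13.5,0],[0,0,13.5,0]]])

```text
time: 30.98
eef_pos: [389.5, -334.1, 78.3]
tcp_rot: [179.6, -0.2, 92.5]
wrist_force: [-1.5, 3.4, 7.8]
width: 9.2
```

Request:
send_rows(fingers=-0.45, targets=[[[0,0,0,0],[0,0,0,0],[0,0,-20,0],[0,0,-55,0],[0,0,-110,0]]])

```text
time: 31.6
eef_pos: [387.8, -333.4, 187.1]
tcp_rot: [179.8, -0.4, 92.5]
wrist_force: [0.4, -0.1, 0.2]
width: 24.2
```

Run:
```python
from ov import *
s=snap("wrist","w24.png",None,1.42)
st=status.sense(); print(st["eef_pos"],st["tcp_rot"],delta([455,257,230],79))
print(proj(s,[w(-72,0,108),w(-36,0,108)])*1.42)
```

```text
[ 391.13230218 -337.17624701  197.58250845] [179.24524673   0.28369114  92.53233755] (array([590.6,  90.5, -34.2]), np.float64(13.5))
[[407.0161011  317.21940997]
 [483.76311063 317.15430491]]
```

View pics/w24.png

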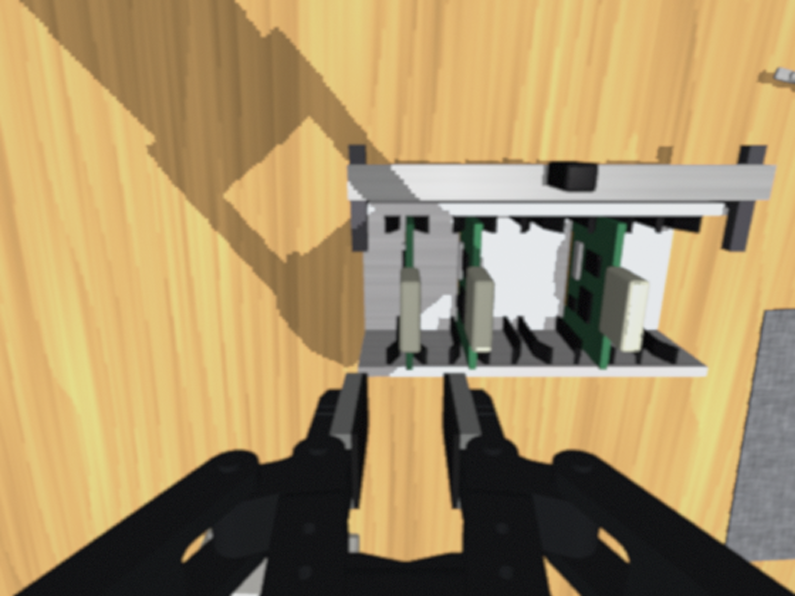

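Request:
send_rows(targets=[[[58,8,-10,1.5],[116,17,-20,3],[174,26,-30,4.5],[232,34,-30,6],[290,43,-30,7.5]]])

```text
time: 32.28
eef_pos: [420.9, -43.8, 227.0]
tcp_rot: [179.1, 0.2, 84.9]
wrist_force: [1.5, 0.1, 0.5]
width: 23.5
```

Run:
```python
from ov import *
st=status.sense(); print(st["eef_pos"],st["tcp_rot"],delta([462.2,303.6,215],79))
```

```text
[420.93602531 -43.75291711 226.95906166] [179.11440072   0.19404994  84.94640649] (array([349.7,  10.3,  10.9]), np.float64(5.9))
```

Request:
send_rows(targets=[[[60,2,0,1],[120,4,0,2],[180,6,0,3],[240,8,0,4.5],[300,9,0,5.9]]])

```text
time: 32.9
eef_pos: [456.4, 256.4, 226.0]
tcp_rot: [179.0, 0.1, 79.0]
wrist_force: [0.7, -0.2, 0.3]
width: 23.8
```

Run:
```python
from ov import *
st=status.sense(); print(st["eef_pos"],st["tcp_rot"],delta([462.2,303.6,215],79))
```

```text
[456.35295891 256.44842268 226.01043582] [1.79044841e+02 8.81815488e-02 7.90242944e+01] (array([47.4, -3.4, 10.9]), np.float64(0.0))
```

Request:
send_rows(targets=[[[40,-3,-15,0],[47.4,-3.4,-15,0],[47.4,-3.4,-15,0],[47.4,-3.4,40,0]]])

```text
time: 33.4
eef_pos: [466.0, 303.7, 190.4]
tcp_rot: [178.5, -0.3, 79.0]
wrist_force: [0.0, -0.3, -1.0]
width: 23.8
```

Run:
```python
from h import *
for i in range(2):
    s=snap("wrist"); st=status.sense(); print(st["eef_pos"],st["tcp_rot"])
save(s,"w25.png",None,1.42)
print(proj(s,[[462.2,303.6,104],[508.1,299.7,104]])*1.42)
print(delta([462.2,303.6,140],79),delta([462.2,303.6,72],79))
```

```text
[459.90465565 300.45232551 177.90730652] [179.44087365   0.41999727  78.9225602 ]
[458.85426296 300.02370298 178.70280899] [179.63329669   0.55355059  78.91623246]
[[406.40846422 308.99411108]
 [507.4791512  298.27411557]]
(array([ 4.5,  2.3, 38.7]), np.float64(-0.1)) (array([  5.2,   1.9, 106.7]), np.float64(-0.1))
```

View pics/w25.png

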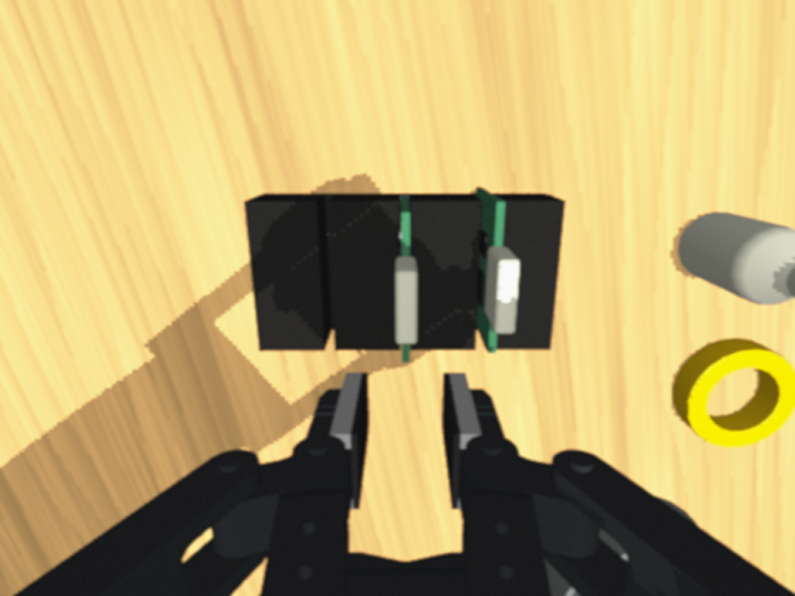

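Request:
send_rows(targets=[[[4.5,2,20,0],[5,1.9,50,0],[5.4,1.8,80,0],[5.4,1.8,102,0],[5.4,1.8,106.5,0]]])

```text
time: 34.12
eef_pos: [461.5, 303.1, 70.8]
tcp_rot: [179.7, 0.6, 78.9]
wrist_force: [-0.9, -0.6, -0.4]
width: 23.8
```

Run:
```python
from h import *
snap("wrist");s=snap("wrist","w26.png",None,1.42)
st=status.sense(); print(st["eef_pos"],st["tcp_rot"],st["wrist_force"],st["width"])
```

```text
[462.50332071 303.72288481  72.4563829 ] [179.62239598   0.54901483  78.88960877] [ 0.2604073   0.90490705 -0.01058338] 23.461772842448067
```

Request:
send_rows(fingers=-1, targets=[[[0,0,0,0],[0,0,0,0],[0,0,0,0]]])

```text
time: 34.6
eef_pos: [463.1, 304.2, 73.9]
tcp_rot: [179.6, 0.5, 78.9]
wrist_force: [-2.4, -0.2, 5.8]
width: 9.1
```

Run:
```python
from h import *
st=status.sense(); print(st["eef_pos"],st["tcp_rot"],st["wrist_force"],st["width"])
```

```text
[463.05454162 304.17670251  73.93753711] [179.55991244   0.48191861  78.89615769] [-2.3860206  -0.19295193  5.81827645] 9.090117887580998
```

Request:
send_rows(targets=[[[0,0,-40,0],[0,0,-85,0],[-35,3,-128,-1],[-90,8,-133,-2],[-148,14,-133,-3]]])

```text
time: 35.22
eef_pos: [448.1, 156.4, 209.8]
tcp_rot: [179.3, 0.5, 82.0]
wrist_force: [0.4, -0.8, -0.7]
width: 8.8
```

Request:
send_rows(targets=[[[-58,5,0,-2],[-116,10,0,-4],[-174,16,0,-6],[-232,21,0,-8],[-290,27,0,-10]]])

```text
time: 35.85
eef_pos: [434.3, -136.7, 212.8]
tcp_rot: [179.3, 0.7, 92.1]
wrist_force: [0.4, -0.0, -1.3]
width: 8.9
```

Run:
```python
from h import *
print(status.sense()["tcp_rot"],status.sense()["eef_pos"],delta([461,-331,205],92.5))
```

```text
[179.34531588   0.66184384  92.06108759] [ 434.27032381 -136.71632123  212.79724239] (array([-195. ,   19.6,   10.3]), np.float64(-0.4))
```

Request:
send_rows(targets=[[[-60,6,-10,-0.2],[-120,12,-20,-0.4],[-175,18,-30,-0.4],[-195,19.6,-35,-0.4],[-195,19.6,-35,-0.4]]])

```text
time: 36.48
eef_pos: [460.4, -331.3, 250.3]
tcp_rot: [179.3, 0.7, 92.4]
wrist_force: [0.3, 0.6, -1.6]
width: 8.9
```

Request:
send_rows(targets=[[[0,0,0,0],[0,0,45,0]]])

```text
time: 36.72
eef_pos: [463.2, -332.2, 209.4]
tcp_rot: [179.0, 1.0, 92.5]
wrist_force: [0.5, -0.7, -1.7]
width: 9.1
```

Run:
```python
from h import *
for i in range(2):
    s=snap("wrist"); st=status.sense(); print(st["eef_pos"],st["tcp_rot"])
print(delta([461,-331,180],92.5))
```

```text
[ 459.34091854 -328.58980708  198.92499947] [179.61957088   0.37606389  92.48451729]
[ 458.63180217 -327.98025967  199.48468935] [179.75883694   0.23301038  92.47990757]
(array([-3. ,  2.2, 19.5]), np.float64(-0.0))
```

Good tilt. Moving to just above the slot and looking.

Request:
send_rows(targets=[[[-2,1.5,5,0],[-3,2.3,25,0],[-3,2.3,45,0],[-3,2.3,52,0],[-3,2.3,52,0]]])

```text
time: 37.45
eef_pos: [460.9, -330.8, 146.5]
tcp_rot: [179.8, 0.2, 92.5]
wrist_force: [-0.2, 0.1, 0.8]
width: 9.0
```

Run:
```python
from ov import *
for i in range(2): s=snap("wrist")
overlay(s,"w27.png",0,(175,95,415,290),3)
st=status.sense(); print(st["eef_pos"],st["tcp_rot"],st["wrist_force"],delta([461,-331,78],92.5))
```

```text
[ 461.5763711  -331.42992037  148.08773163] [179.72029019   0.27165152  92.47536309] [ 0.1087105  -0.06972066 -0.11085183] (array([ 0.8, -0.9, 70.1]), np.float64(-0.0))
```

View pics/w27.png

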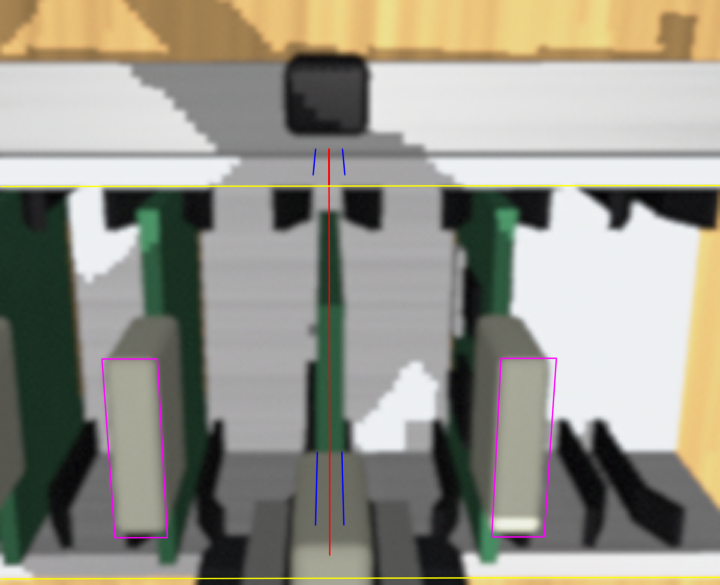

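Request:
send_rows(targets=[[[0,-0.2,12,0],[0.2,-0.3,24,0],[0.3,-0.5,36,0],[0.3,-0.5,48,0],[0.3,-0.5,58,0]]])

```text
time: 38.17
eef_pos: [461.1, -331.2, 88.8]
tcp_rot: [179.8, 0.2, 92.5]
wrist_force: [0.3, -0.1, -0.1]
width: 9.0
```

Request:
send_rows(targets=[[[0,0,4,0],[0,0,8,0],[0,0,11,0],[0,0,13,0],[0,0,13,0]]])

```text
time: 38.8
eef_pos: [461.8, -331.6, 78.0]
tcp_rot: [179.7, 0.3, 92.5]
wrist_force: [-2.2, 3.3, 7.5]
width: 9.0
```

Seated at 78.0 (expected 77.9). Releasing.

Request:
send_rows(fingers=-0.45, targets=[[[0,0,0,0],[0,0,0,0],[0,0,-20,0],[0,0,-55,0],[0,0,-110,0]]])

```text
time: 39.42
eef_pos: [460.4, -330.3, 188.3]
tcp_rot: [179.8, 0.1, 92.5]
wrist_force: [1.3, -0.4, 0.5]
width: 23.7
```

Run:
```python
from ov import *
s=snap("wrist","w28.png",None,1.42)
st=status.sense(); print(st["eef_pos"],st["tcp_rot"],delta([508,299,230],79))
```

```text
[ 464.12462781 -333.72819869  199.26646907] [179.18118452   0.81328308  92.48096442] (array([629.7,  71.8, -38.7]), np.float64(13.5))
```

View pics/w28.png

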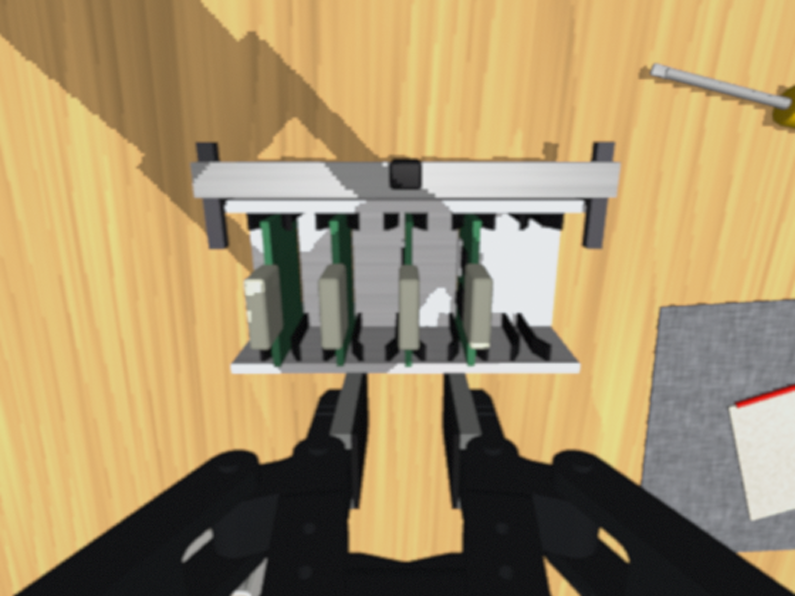

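Request:
send_rows(targets=[[[58,7,-10,1.5],[116,13,-20,3],[174,20,-30,4.5],[232,27,-30,6],[290,33,-30,7.5]]])

```text
time: 40.1
eef_pos: [484.4, -40.5, 227.4]
tcp_rot: [178.9, 0.7, 84.9]
wrist_force: [0.4, 0.1, -0.2]
width: 23.6
```

Request:
send_rows(targets=[[[60,1,0,1],[120,1,0,2],[180,1,0,3],[240,1,0,4.5],[300,1,0,5.9]]])

```text
time: 40.72
eef_pos: [512.2, 260.4, 225.4]
tcp_rot: [178.7, 0.5, 79.0]
wrist_force: [0.6, 0.4, 1.0]
width: 23.5
```

Run:
```python
from ov import *
st=status.sense(); print(st["eef_pos"],st["tcp_rot"],delta([508.1,299.7,215],79))
```

```text
[512.24024364 260.43098078 225.35026902] [178.69968166   0.53626215  78.97838678] (array([ 37.8, -11.8,   9.7]), np.float64(-0.0))
```

Request:
send_rows(targets=[[[32,-10,-20,0],[37.8,-11.8,-20,0],[37.8,-11.8,-20,0],[37.8,-11.8,40,0]]])

```text
time: 41.22
eef_pos: [512.6, 299.5, 190.3]
tcp_rot: [178.1, 0.1, 78.9]
wrist_force: [0.8, -0.2, -0.1]
width: 23.7
```

Run:
```python
from h import *
for i in range(2):
    s=snap("wrist"); st=status.sense(); print(st["eef_pos"],st["tcp_rot"])
save(s,"w29.png",None,1.42)
print(proj(s,[[508.1,299.7,104]])*1.42)
print(delta([508.1,299.7,140],79),delta([508.1,299.7,72],79))
```

```text
[505.65686432 296.06423091 175.94661859] [179.15002249   0.8862357   78.87105091]
[504.38080506 295.63518322 176.54315703] [179.38411532   1.03813554  78.87050306]
[[405.72924023 308.19283295]]
(array([ 5.4,  2.5, 36.5]), np.float64(-0.1)) (array([  6.6,   1.7, 104.5]), np.float64(-0.1))
```

View pics/w29.png

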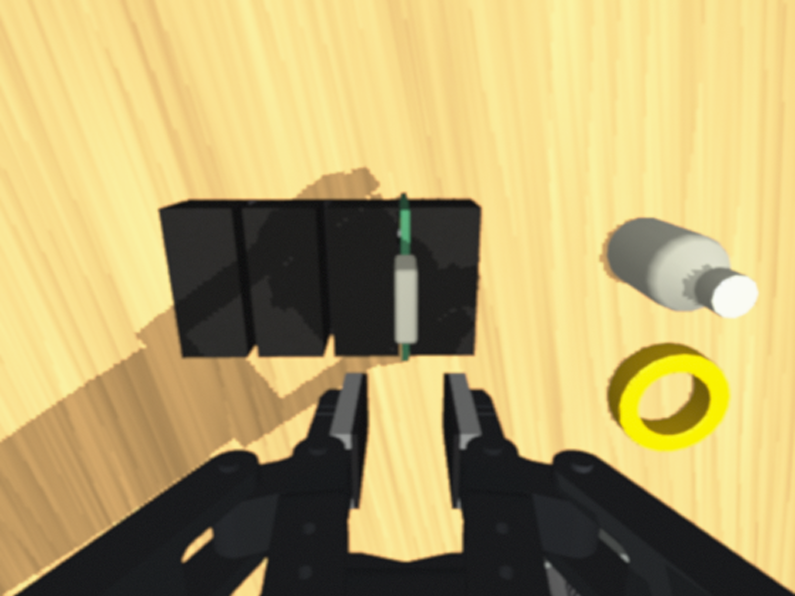

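Request:
send_rows(targets=[[[5,2.3,20,0],[6,2,50,0],[6.8,1.7,80,0],[6.8,1.6,100,0],[6.8,1.6,104.5,0]]])

```text
time: 41.95
eef_pos: [507.6, 299.4, 70.8]
tcp_rot: [179.5, 1.1, 78.8]
wrist_force: [-0.4, -0.6, 0.2]
width: 23.4
```

Run:
```python
from h import *
snap("wrist");s=snap("wrist","w30.png",None,1.42)
st=status.sense(); print(st["eef_pos"],st["tcp_rot"],st["wrist_force"],st["width"])
```

```text
[508.41557463 299.93492187  72.28054005] [179.36352607   1.02713671  78.85741666] [0.61186702 0.10523589 0.26698645] 23.342388237182007
```

Request:
send_rows(fingers=-1, targets=[[[0,0,0,0],[0,0,0,0],[0,0,0,0]]])

```text
time: 42.42
eef_pos: [508.9, 300.4, 73.7]
tcp_rot: [179.3, 1.0, 78.9]
wrist_force: [-2.2, 0.3, 5.2]
width: 9.3
```

Run:
```python
from h import *
st=status.sense(); print(st["eef_pos"],st["tcp_rot"],st["wrist_force"],st["width"])
```

```text
[508.92378936 300.39829856  73.72434372] [179.30472117   0.96166874  78.86140312] [-2.17084849  0.31320918  5.18124139] 9.327554067360698
```

Request:
send_rows(targets=[[[0,0,-40,0],[0,0,-85,0],[-35,7,-128,-1],[-90,17,-133,-2],[-148,30,-133,-3]]])

```text
time: 43.05
eef_pos: [509.3, 150.8, 211.1]
tcp_rot: [179.1, 1.0, 82.0]
wrist_force: [0.6, -0.1, -1.0]
width: 9.2
```

Request:
send_rows(targets=[[[-58,11,0,-2],[-116,22,0,-4],[-174,33,0,-6],[-232,44,0,-8],[-290,55,0,-10]]])

```text
time: 43.68
eef_pos: [523.2, -146.2, 217.0]
tcp_rot: [179.2, 1.2, 92.0]
wrist_force: [1.2, -0.1, -1.7]
width: 9.0
```

Run:
```python
from h import *
print(status.sense()["tcp_rot"],status.sense()["eef_pos"],delta([533,-328,240],92.5))
```

```text
[179.23517558   1.16224519  92.0299218 ] [ 523.20732374 -146.24344399  217.01005963] (array([-182.4,    3.6,  -19.2]), np.float64(-0.5))
```

Request:
send_rows(targets=[[[-60,1,-8,-0.2],[-120,2,-16,-0.4],[-165,3,-20,-0.5],[-182.4,3.6,-22,-0.5],[-182.4,3.6,-22,-0.5]]])

```text
time: 44.3
eef_pos: [532.9, -328.4, 242.5]
tcp_rot: [179.3, 1.1, 92.5]
wrist_force: [-0.0, 0.7, -0.7]
width: 9.3
```

Request:
send_rows(targets=[[[0,0,0,0],[0,0,45,0]]])

```text
time: 44.55
eef_pos: [536.2, -329.4, 202.1]
tcp_rot: [178.8, 1.5, 92.6]
wrist_force: [1.1, -0.1, -1.2]
width: 9.0
```

Run:
```python
from h import *
for i in range(2):
    s=snap("wrist"); st=status.sense(); print(st["eef_pos"],st["tcp_rot"])
print(delta([533.2,-328,148],92.5))
```

```text
[ 531.9840993  -326.20857082  191.21536806] [179.53203112   0.88711975  92.57164498]
[ 531.0931118  -325.58291867  191.50812979] [179.70205753   0.74308916  92.57268228]
(array([-1.9,  1.8, 43.5]), np.float64(0.1))
```

Request:
send_rows(targets=[[[-1.5,1.5,10,0],[-1.9,1.8,28,0],[-1.9,1.8,42,0],[-1.9,1.8,44,0],[-1.9,1.8,44,0]]])

```text
time: 45.28
eef_pos: [533.3, -328.1, 147.7]
tcp_rot: [179.7, 0.7, 92.6]
wrist_force: [0.1, 0.3, -0.9]
width: 9.3
```

Run:
```python
from ov import *
for i in range(2): s=snap("wrist")
overlay(s,"w31.png",72,(175,95,415,290),3)
st=status.sense(); print(st["eef_pos"],st["tcp_rot"],st["wrist_force"],delta([533.2,-328,78],92.5))
```

```text
[ 533.63980032 -328.35046419  148.43185161] [179.64201364   0.79812521  92.56827455] [ 0.00827533 -0.03497915 -1.13420457] (array([ 1.4, -0.9, 70.4]), np.float64(0.1))
```

View pics/w31.png

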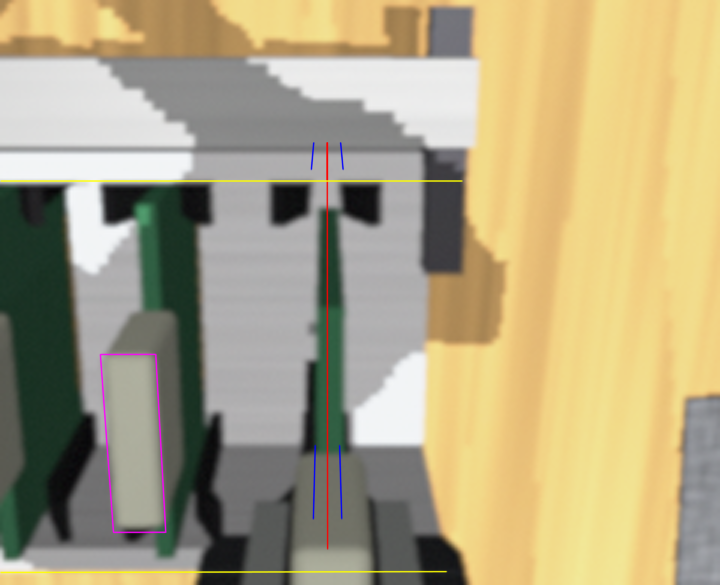

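Request:
send_rows(targets=[[[0.2,-0.7,12,0],[0.4,-0.8,24,0],[0.6,-0.9,36,0],[0.8,-0.9,48,0],[1,-1,58,0]]])

```text
time: 46.0
eef_pos: [532.7, -328.0, 89.1]
tcp_rot: [179.7, 0.8, 92.6]
wrist_force: [0.3, 0.5, -0.3]
width: 9.2
```

Request:
send_rows(targets=[[[0,0,4,0],[0,0,8,0],[0,0,11,0],[0,0,13,0],[0,0,13,0]]])

```text
time: 46.62
eef_pos: [533.4, -328.4, 77.8]
tcp_rot: [179.6, 0.8, 92.6]
wrist_force: [-1.8, 2.0, 5.0]
width: 9.5
```

Request:
send_rows(fingers=-0.45, targets=[[[0,0,0,0],[0,0,0,0],[0,0,-20,0],[0,0,-60,0],[0,0,-110,0]]])

```text
time: 47.25
eef_pos: [532.1, -326.6, 189.0]
tcp_rot: [179.7, 0.7, 92.6]
wrist_force: [1.1, 0.0, 0.2]
width: 23.8
```

Run:
```python
from ov import *
for i in range(3): s=snap("wrist")
save(s,"w32.png",None,1.42);pickle.dump(s,open("w32.pkl","wb"))
st=status.sense(); print(st["eef_pos"],st["tcp_rot"])
```

```text
[ 534.80627622 -328.62025244  194.05602318] [179.19996497   1.16933697  92.56339506]
```

View pics/w32.png

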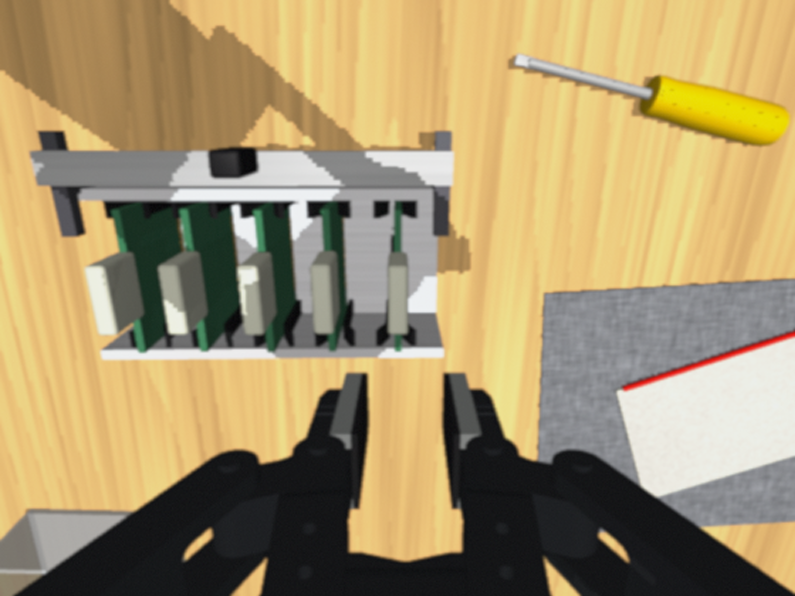

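Run:
```python
from h import *
print(delta([458.1,-265.5,200],92.5))
```

```text
(array([ 66.4, -73.7,  -8.3]), np.float64(0.1))
```

Request:
send_rows(fingers=-0.2, targets=[[[33,-37,-15,0],[62,-70,-20,0],[66.4,-73.7,-20,0],[66.4,-73.7,-20,0],[66.4,-73.7,25,0]]])

```text
time: 48.02
eef_pos: [461.8, -268.7, 170.7]
tcp_rot: [178.8, 1.5, 92.5]
wrist_force: [-0.1, -0.4, -0.4]
width: 34.0
```

Run:
```python
from ov import *
for i in range(2): s=snap("wrist")
save(s,"w33.png",None,1.42);pickle.dump(s,open("w33.pkl","wb"))
st=status.sense(); print(st["eef_pos"],st["tcp_rot"])
print(proj(s,[[458.1,-265.5,119]])*1.42,delta([458.1,-265.5,95],92.5))
```

```text
[ 456.45430135 -264.66283776  161.24794856] [179.63585312   0.80134931  92.55624746]
[[405.9715981  343.92581448]] (array([ 0. ,  1.2, 66.3]), np.float64(0.1))
```

View pics/w33.png

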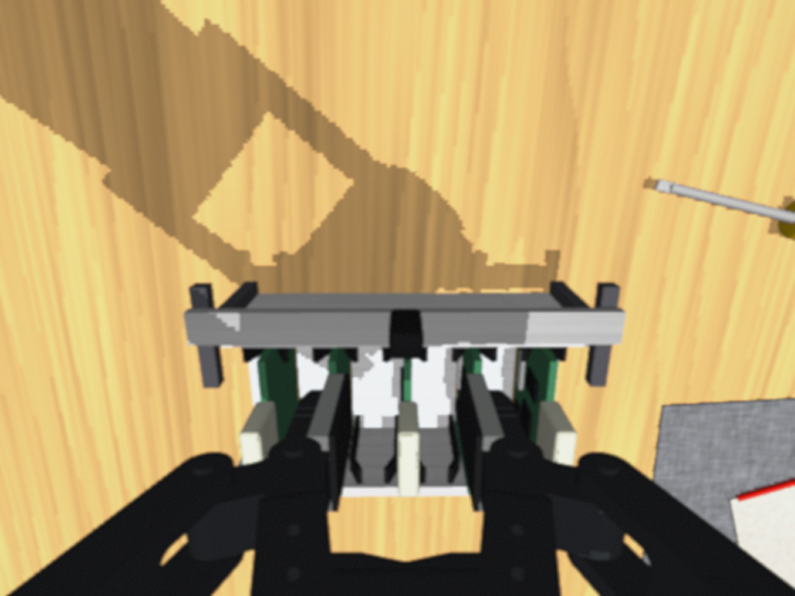

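Request:
send_rows(targets=[[[0,1.2,20,0],[0,1.2,42,0],[0,1.2,58,0],[0,1.2,65,0],[0,1.2,65,0]]])

```text
time: 48.75
eef_pos: [458.1, -265.5, 96.1]
tcp_rot: [179.7, 0.8, 92.6]
wrist_force: [-0.3, 0.0, 0.2]
width: 34.7
```

Request:
send_rows(fingers=-1, targets=[[[0,0,0,0],[0,0,0,0],[0,0,0,0],[0,0,0,0]]])

```text
time: 49.25
eef_pos: [458.0, -266.0, 97.3]
tcp_rot: [179.7, 0.8, 92.6]
wrist_force: [-4.7, 0.4, 5.7]
width: 12.2
```

Run:
```python
from ov import *
s=snap("wrist","w34.png",None,1.42)
st=status.sense(); print(st["eef_pos"],st["tcp_rot"],st["wrist_force"],st["width"])
```

```text
[ 458.01836448 -266.03506425   97.27581529] [179.68320567   0.84713707  92.56087659] [-5.39197364  0.08751859  6.38271994] 12.960176420884066
```

View pics/w34.png

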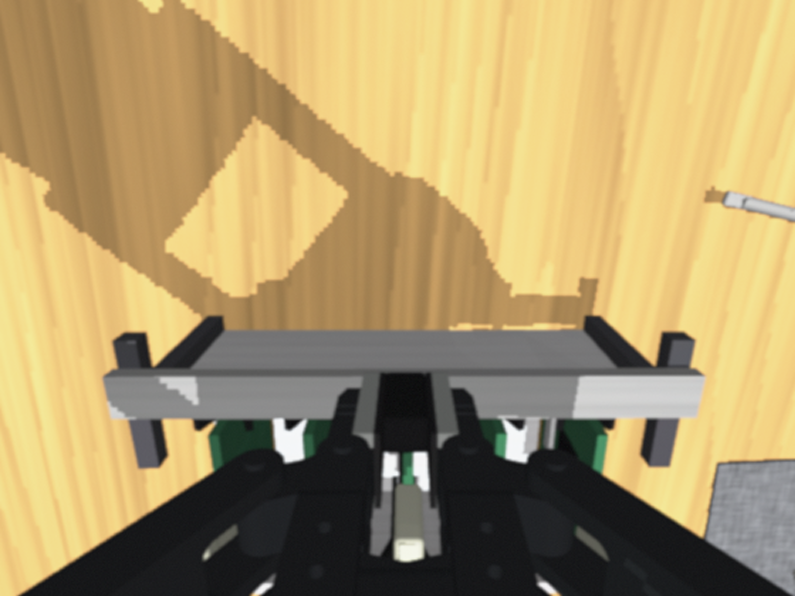

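Knob pinched. Sliding along tool −x.

Request:
send_rows(targets=[[[-5,0,0,0],[-10,0,0,0],[-15,0,0,0],[-19,0,0,0],[-19,0,0,0]]])

```text
time: 49.92
eef_pos: [458.8, -285.7, 97.4]
tcp_rot: [179.7, 0.9, 92.5]
wrist_force: [-1.1, -1.9, -1.5]
width: 12.7
```

Request:
send_rows(targets=[[[-2,0,0,0],[-4,0,0,0],[-6,0,0,0],[-7,0,0,0],[-7,0,0,0]]])

```text
time: 50.55
eef_pos: [459.0, -289.0, 97.3]
tcp_rot: [179.8, 0.4, 92.6]
wrist_force: [-2.9, 13.9, 6.8]
width: 12.6
```

Request:
send_rows(fingers=-0.3, targets=[[[0,0,0,0],[0,0,0,0],[0,0,-20,0],[0,0,-60,0],[0,0,-110,0]]])

```text
time: 51.18
eef_pos: [458.2, -288.4, 209.1]
tcp_rot: [179.8, 0.4, 92.5]
wrist_force: [0.6, -0.5, 0.1]
width: 30.1
```

Run:
```python
from ov import *
for i in range(4): s=snap("wrist")
pickle.dump(s,open("w35.pkl","wb"))
st=status.sense(); print(st["eef_pos"],st["tcp_rot"])
x0,y0,x1,y1=110,100,450,310
im=cv2.resize(s["color"][y0:y1,x0:x1,::-1],None,fx=2.3,fy=2.3,interpolation=cv2.INTER_CUBIC)
for by,col in((38,(0,0,255)),):
    P=[w(-100,by-8,90),w(100,by-8,90),w(100,by+8,90),w(-100,by+8,90)]
    q=(proj(s,P)-[x0,y0]+.5)*2.3; cv2.polylines(im,[np.round(q*8).astype(int)],True,col,1,cv2.LINE_AA,3)
cv2.imwrite("pics/w35.png",im)
t=snap("top","t36.png",(150,150,460,295),2.5); snap("scene","s36.png",(120,100,480,340),2.2)
```

```text
[ 459.46862809 -289.38274991  210.53332008] [179.52319836   0.6259029   92.53781565]
```

View pics/w35.png

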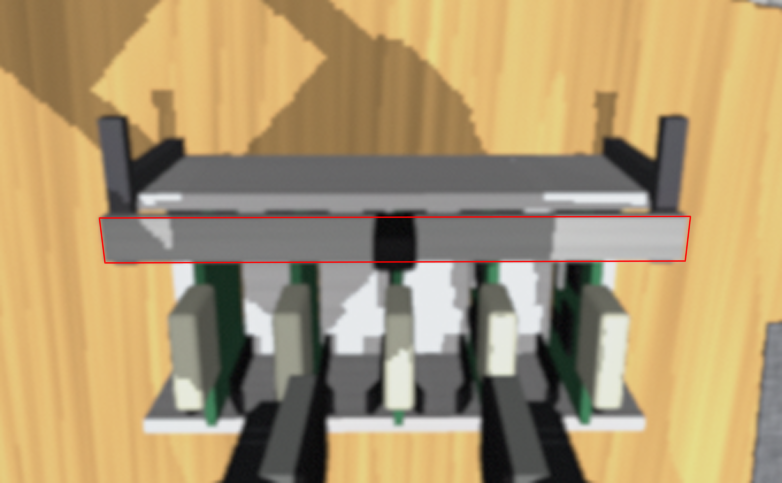

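View pics/t36.png

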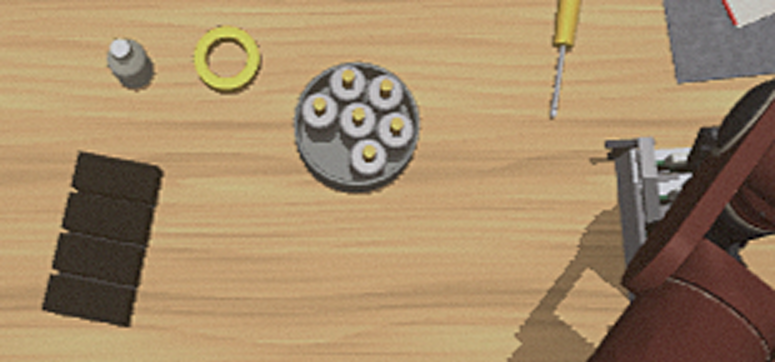

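View pics/s36.png

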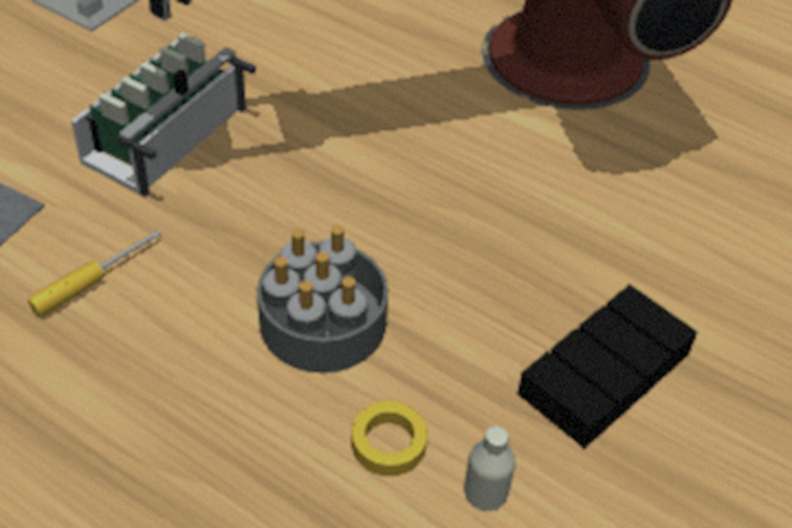

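Run:
```python
from h import *
print(delta([583,18,290],90))
```

```text
(array([299.8, 138.7, -84.5]), np.float64(2.5))
```

Request:
send_rows(targets=[[[50,20,-25,0.5],[100,45,-50,1],[155,70,-80,1.5],[205,95,-84,2],[255,118,-84,2.5]]])

```text
time: 52.1
eef_pos: [564.7, -25.7, 289.1]
tcp_rot: [179.8, 0.4, 90.0]
wrist_force: [0.7, -0.3, 0.2]
width: 30.1
```

Request:
send_rows(targets=[[[42,20,0,0],[42,20,0,0],[42,20,0,0]]])

```text
time: 52.48
eef_pos: [584.1, 16.1, 287.4]
tcp_rot: [180.0, 0.4, 90.1]
wrist_force: [-0.9, -0.3, 0.3]
width: 30.0
```

Run:
```python
from h import *
import pickle
for i in range(3): s=snap("wrist")
pickle.dump(s,open("w37.pkl","wb")); save(s,"w37.png",(190,100,390,290),4); print(status.sense()["eef_pos"])
```

```text
[584.28833593  15.15612124 288.49622621]
```

View pics/w37.png

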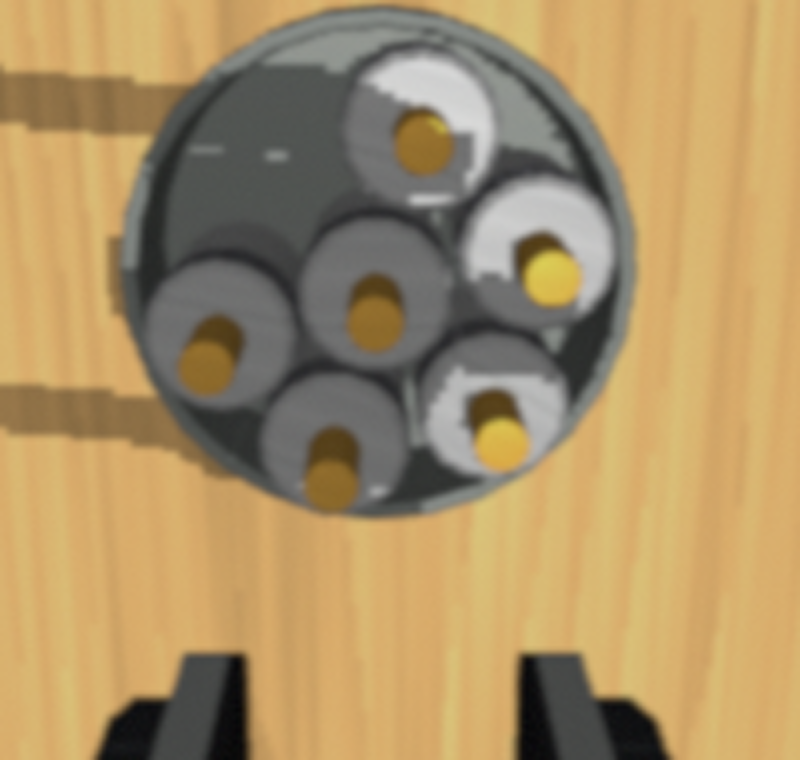

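Run:
```python
from h import *
import pickle
s=pickle.load(open("w37.pkl","rb"))
P=np.array([back(s,190+u/4,100+v/4,106)[:2] for u,v in [(376,322),(332,484),(501,445),(553,278),(424,145),(207,367)]])
d=P[1:]-P[0]; print(np.hypot(*d.T).round(1), np.degrees(np.arctan2(d[:,1],d[:,0])).round(0))
print(manip.job_done())
```

```text
[41.8 42.9 42.5 42.3 41.6] [-105.  -45.   14.   75. -165.]
the job is handed in; nothing more can be done
None
```

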